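Stow a block in a stock box with a folding lid stay

TASK

Put the hardwood block away in the lidded plywood stock box: raise the lid until its folding stay has locked straight, then set the block down flat inside (not dropped) and let go of it while the stay is still locked. Then push the stay's knee back to break it, and lower the lid gently until it is fully shut; leave the other things on the bench where they are.

Things in the scene. Friction and masses are not known exactly. Their poses are not given: they have to be found in the camera images.
- stock_box: open plywood box fixed to the bench, 150 (x) x 260 (y) x 55 mm high, walls 10, floor 8 mm thick. Origin: centre of its underside on the bench; x from its front to the hinged back, y to its left seen from the front, z up. Lid hinge line along y at x +75, z 55 mm. A steel stay stands inside by the right wall, y -112 to -89 mm: keep the block clear of it (block centre y > -40 mm).
- box_lid (a joint): lid angle, rad: 0 shut, grows as the front edge rises, 1.134 with the stay straight (goes no farther). Plywood 155 x 260 x 10 mm, underside on the rim when shut; raised it leans over the box 25 degrees from upright, in the way of a tool pointing straight down into it. Stiff hinge (0.3 N m): the lid stays where it is left; lifting takes 3 to 4 N at the handle.
- lid_handle (a point): middle of the handle, a round steel bar 12 mm thick along the box's y, 92 mm clear between its legs, 40 mm clear in front of the lid's front edge, in the lid's plane. 201 mm from the hinge line and 5 mm above the lid's underside plane. Lid shut: x -126, z 60 mm of the box; lid raised: about x -5, z 239 mm. Axes turn with the lid.
- stay_knee (a joint): unfolding of the stay's knee, rad: 0 folded (lid shut), 2.71 straight, 2.83 locked at its stop just past straight. A weak spring (0.07 N m) snaps it into the lock by itself once the lid is fully raised (within 0.02 rad). Locked, the lid cannot be lowered. About 3 N on the knee plate toward the box's back breaks it; below 2.2 rad it does not snap back.
- knee_plate (a point): centre of the outer face of the steel thumb plate (24 x 22 mm) on the stay's knee. Lid shut: hidden in the box. Locked: about x -13, y -100, z 81 mm of the box, facing the front and 20 degrees up. Pushed, it moves to the box's +x and down, 64 mm about the pivot at x -24, z 20 mm; 25 to 30 mm breaks the stay and sinks the lid 0.1 to 0.3 rad. The lid leans over it: reach in from the front, tilted.
- block: the hardwood block, plain brown wood, 50 x 85 x 40 mm high, the smaller of the two loose blocks left and right of the box, about 0.13 kg. Origin: centre of its underside; y along its 85 mm length, z up. It fits the 130 mm depth of the box with its length along the box's x, and lies below the rim.
- sanding: bystander: sanding block, wood on an abrasive sole, 64 x 110 x 35 mm, the larger loose block. Origin: centre of its underside, y along its length. Leave it alone.
- tape: bystander: tape measure standing upright, 38 x 86 x 70 mm, left behind the blocks. Origin: centre of its underside. Leave it alone.
- plane: bystander: metal block plane 48 x 160 x 49 mm, at the right. Origin: centre of its underside. Leave it alone.
- pencil: bystander: flat carpenter's pencil 15 x 156 x 8 mm, lying on the bench in front of the box. Origin: centre of its underside. Leave it alone.
Not all that is in view belongs to the job. Leave any blue or purple look-alike of the block alone.

How it is judged (in metres and radians):
On the way, in this order (a step that is already met when the one before it is completed fails the run):
1. the lid is raised and its stay has locked straight (value of joint box_lid above 1.08 rad and value of joint stay_knee above 2.75 rad), for 0.3 s.
2. the block stands flat in the box, let go, with the stay still locked (all of step 1 and x of block in the frame of stock_box between -0.035 and 0.035 m and y of block in the frame of stock_box between -0.1 and 0.1 m and z of block in the frame of stock_box below 0.013 m and angle between block's own z axis and vertical below 0.1 rad and contact force between the fingers and block below 0.3 N and linear speed of block below 0.03 m/s), for 0.2 s.
3. the stay's knee is broken (value of joint stay_knee below 2.35 rad and x of block in the frame of stock_box between -0.035 and 0.035 m and y of block in the frame of stock_box between -0.1 and 0.1 m), for 0.1 s.
At the end, for the whole second after the job is handed in: the lid is shut (within 0.035 rad, 7 mm at the handle) and the block lies still and flat on the floor of the box: underside within 5 mm of the floor, within 0.1 rad of level, its centre within 35 mm of the box's middle in depth and 100 mm in width (value of joint box_lid below 0.035 rad and velocity of joint box_lid below 0.05 rad/s and x of block in the frame of stock_box between -0.035 and 0.035 m and y of block in the frame of stock_box between -0.1 and 0.1 m and z of block in the frame of stock_box below 0.013 m and angle between block's own z axis and vertical below 0.1 rad and linear speed of block below 0.03 m/s); the robot touches nothing.
It fails at once if the lid slams (falls or is pushed faster than 2.5 rad/s) (velocity of joint box_lid below -2.5 rad/s).
It fails at once if the block is dropped into the box instead of set down (falls free at over 0.6 m/s) (horizontal distance between block and stock_box below 0.12 m and contact force between anything else and block below 0.05 N and linear speed of block above 0.6 m/s).
It fails at once if the sanding block, tape measure, block plane or pencil is moved more than 30 mm (distance of any of sanding, tape, plane, pencil from where it was at the start of the episode above 0.03 m).
It also fails if it takes over 72 s, if anything falls off the work surface, if the arm or the gripper's body presses on something with over 40 N, if the wrist force passes 120 N, or if a joint passes its speed limit or range.

ROBOT

A 6-joint arm with a two-finger parallel gripper is mounted at the origin on a cart in front of the work surface, level with it; the furniture and walls round the work are solid. World frame = base frame: x ahead of the robot, y to its left, z up, the work surface at z = 0. Lengths are in m, angles in degrees, forces in N, time in s.
With the tool pointing down it reaches from about 0.35 to 0.875 m from the base axis. Payload 4.2 kg.
Tool frame: the origin (TCP) lies at the very end of the fingers, on their centre line; the grasp point (between the pads) lies 19 mm behind it (hold_point_z is the distance from the TCP to the grasp point, in m); z points along the fingers, y is the line along which they close (so a half turn about z gives the same grasp; the last joint's range is limited). The gripper opens to 87 mm and grips with 3 to 60 N. Pads are 19 mm wide; open, the fingers measure 117 mm over their backs; the gripper's body (75 mm by 190 mm) begins 51 mm behind the grasp point.
Start: joints at [80.707, 22.042, 0.453, 0, -68.411, -14.817], TCP at [0.255, 0.57, 0.223] pointing down, gripper open.
Joint ranges: [-179.83, 179.83], [-69.29, 118.12], [-61.27, 80.66], [-181.25, 117.63], [-171.15, -9.14], [-177.46, 177.46]. Speed limits (degrees/s): [159.86, 159.86, 180, 180, 180, 180].

INTERFACE

Orientations are given as a 3x3 rotation matrix whose columns are the frame's x, y, z axes.
In Python, from station import sense, capture, camera_model, finish_job, find_in, hold_point_z gives the robot as it stands. The module is installed in compiled form; this text tells all that it offers.
- The arm moves only by the tool arm_command, never from a script. Its argument "motion" is a list of rows, each a list of 7 numbers: the finger opening in mm, from 0 to 87, then the shift along the tool's x, y, z in mm, then the turn, a rotation vector about the tool's x, y, z in rad. In form: [[jaw, dx, dy, dz, rx, ry, rz], ...]. A call has 1 to 8 rows; each row shifts and turns the commanded pose from where the row before left it, along the tool's axes as they then stand; what a row does not reach is not made up. A row lasts 1/10 s, in which the tool goes at most 50 mm and 8.59 degrees, less where a joint would pass 70% of its speed; a pose out of reach is approached as far as the arm can. A call with a gripper value outside its range is refused whole. The fingers move at their own pace and stop on an object; the grip force is fixed at half the most. Time passes only in rows, so rows that do not move let the fingers close. It gives the time, the measured TCP pose, the force, the opening and the grip force at its end, in the units of the state.
- sense(): the state, without advancing time (a new reading comes with each control period).
- capture(name): name is "scene" or "top"; returns the picture (420x560x3 uint8, red, green, blue); there is no depth.
- camera_model(name): a dict with "fx", "fy", "cx", "cy" (pixels), "R" (3x3) and "t" (3): a world point X has camera coordinates R X + t. Camera axes: x right, y down, z forward; pixel columns grow to the right and rows downward; lengths in m; the calibration is good to about 2 mm. A picture is of the moment at which its call begins. camera_model takes no time and is no camera call.
- finish_job(): hands the job in; it is judged then, once.
Trained networks look in the newest picture that a camera, given by its name, has taken for a name from the list of things; names that differ only in an ending like _2 or _b are one class to them, and where a whole thing is asked for, a point or a joint stands for the part that bears it (a point fixed in the world has none). Each returns a list of dicts, best first, with "p" (0 to 1); they miss things now and then, are a little off and sometimes report something else, mostly with a low value. They report only what shows in the picture. A call takes as long as a camera call. They do not tell look-alikes from the thing itself.
- find_in(target, camera): "location" ([row, column] in pixels, amid what is visible of it).
The state is a dict: "time_s": time; "joints": joint angles; "joint_velocities": joint speeds; "effort": joint torques, N m; "tcp_pos": TCP position; "ee_rot": TCP orientation; "wrist_force": force on the tool from outside, world axes, zero at the start; "moment": the same for the moment, N m; "gripper_width": opening from 0.0 (shut) to 1.0 (fully open); "gripper_force": force on a finger pad.
Only numpy, scipy, OpenCV 4.12 (cv2) and the standard library are available. Lean on these libraries where they do the work, as an engineer would, in place of code of your own. Each camera call takes 0.05 s, during which the arm holds its last target. There are 200 camera calls.

## Working session

There is one attempt and no reset: what is moved stays moved. The work goes in short steps, Python scripts to look and compute and a tool call to move; the robot and the scene stay as the last step left them, time stands still between calls to the robot, and variables do not carry over. Pictures are saved under pics/ and viewed, at most 10 in all, crops included, and the job is handed in when it is done.

Besides the shell and the picture viewer there is one more tool, called after ">>>" in YAML: its name, and indented under it one key for each argument. arm_command: Moves the arm, as the interface text tells. Its arguments: {"type":"object","properties":{"motion":{"type":"array"}},"required":["motion"]}

```bash
mkdir -p pics; python3 - <<'E'
from station import *
import cv2,numpy as np
for c in("scene","top"):
    im=capture(c); cv2.imwrite(f"pics/{c}0.png",im[:,:,::-1])
    m=camera_model(c); print(c,m)
    for t in["stock_box","lid_handle","block","sanding","tape","plane","pencil"]:
        print(t,[(np.round(d["location"]).tolist(),round(d["p"],2)) for d in find_in(t,c)[:4]])
s=sense();print(s["time_s"],s["ee_rot"],hold_point_z)
E
```

```text
scene {'fx': 531.1439475236226, 'fy': 531.1439475236226, 'cx': 272.75391576502574, 'cy': 204.8382138552742, 'R': array([[ 0.50913926, -0.86065364, -0.00724788],
       [-0.52239126, -0.30231797, -0.797315  ],
       [ 0.68402089,  0.4097306 , -0.60351989]]), 't': array([-0.30643722,  0.2928333 ,  1.51684587])}
stock_box [([194.0, 272.0], 0.6)]
lid_handle [([184.0, 266.0], 0.57)]
block [([267.0, 292.0], 0.89), ([240.0, 337.0], 0.87), ([279.0, 339.0], 0.68), ([269.0, 392.0], 0.26)]
sanding [([185.0, 181.0], 0.6)]
tape [([160.0, 209.0], 0.85)]
plane [([266.0, 392.0], 0.69)]
pencil [([241.0, 254.0], 0.63)]
top {'fx': 523.7244644945425, 'fy': 523.7244644945425, 'cx': 277.31721845450346, 'cy': 202.77965174834932, 'R': array([[ 2.84155657e-02, -9.99595960e-01, -6.87535216e-04],
       [-9.85052761e-01, -2.78852304e-02, -1.69980796e-01],
       [ 1.69892945e-01,  5.50735893e-03, -9.85447135e-01]]), 't': array([-0.0780763 ,  0.50530397,  1.46156826])}
stock_box [([170.0, 253.0], 0.62), ([170.0, 250.0], 0.44)]
lid_handle [([172.0, 254.0], 0.57)]
block [([272.0, 339.0], 0.95), ([213.0, 364.0], 0.6), ([267.0, 387.0], 0.6)]
sanding [([209.0, 144.0], 0.72), ([148.0, 140.0], 0.33)]
tape [([147.0, 141.0], 0.65)]
plane [([221.0, 428.0], 0.97)]
pencil [([251.0, 278.0], 0.8)]
0.8 [[ 9.12770387e-01 -4.08473036e-01 -3.39247589e-06]
 [-4.08473035e-01 -9.12770385e-01  6.06683842e-05]
 [-2.78779506e-05 -5.39905696e-05 -9.99999998e-01]] 0.0187
```

```bash
python3 - <<'E'
import cv2
a=cv2.imread("pics/top0.png")[90:330,90:490]
cv2.imwrite("pics/top0c.png",cv2.resize(a,None,fx=2,fy=2,interpolation=cv2.INTER_CUBIC))
E
```

```text
(no output)
```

View pics/top0c.png

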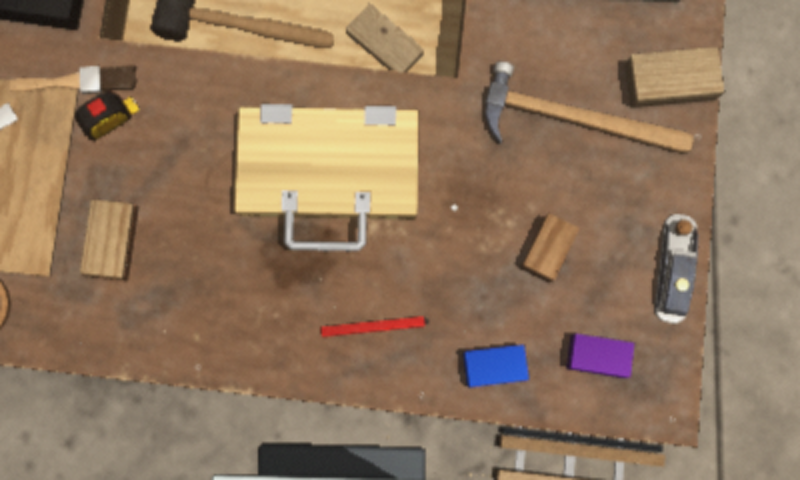

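View pics/scene0.png

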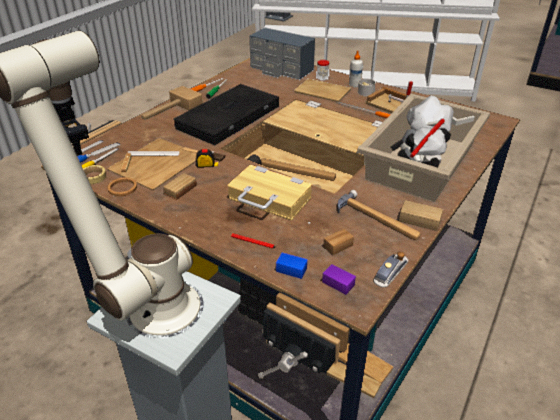

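The top view shows the closed box with its handle at about (214,253). Candidates for the block, as top-view row,col:
- small brown block (213,364)
- blue look-alike (272,339)
- purple look-alike (267,387)
- large sanding block (209,144)
- tan offcut at back right (128,428)

I choose the small plain brown one at (213,364).

```bash
cat > h.py <<'E'
import numpy as np,cv2
from station import *
def ray(c,uv,z):
    m=camera_model(c);C=-m["R"].T@m["t"];d=m["R"].T@np.array([(uv[0]-m["cx"])/m["fx"],(uv[1]-m["cy"])/m["fy"],1])
    return C+d*(z-C[2])/d[2]
def proj(c,X):
    m=camera_model(c);p=m["R"]@np.asarray(X,float)+m["t"];return np.array([m["fx"]*p[0]/p[2]+m["cx"],m["fy"]*p[1]/p[2]+m["cy"]])
E
python3 - <<'E'
from h import *
m=camera_model("top");print("cam",-m["R"].T@m["t"])
a=cv2.imread("pics/top0.png");hsv=cv2.cvtColor(a,cv2.COLOR_BGR2HSV)
print("lid px",hsv[170,250],"block px",hsv[212,364],hsv[220,362],"bench",hsv[230,330])
# zoom crops
c1=cv2.resize(a[185:240,335:395],None,fx=8,fy=8,interpolation=cv2.INTER_CUBIC)
c2=cv2.resize(a[135:220,200:305],None,fx=5,fy=5,interpolation=cv2.INTER_CUBIC)
H=max(c1.shape[0],c2.shape[0]);W=[]
cv2.imwrite("pics/c1.png",c1)
cv2.imwrite("pics/c2.png",c2)
mk=cv2.inRange(hsv,(18,90,150),(32,255,255));mk[:140]=0;mk[210:]=0;mk[:,:200]=0;mk[:,310:]=0
n,l,st,ce=cv2.connectedComponentsWithStats(mk);i=1+st[1:,4].argmax();print(st[i],ce[i])
cs,_=cv2.findContours((l==i).astype(np.uint8),cv2.RETR_EXTERNAL,cv2.CHAIN_APPROX_NONE)
b=cv2.boxPoints(cv2.minAreaRect(cs[0]))
for p in b: print(p,ray("top",p,.065).round(4))
E
```

```text
cam [ 0.25165952 -0.07200362  1.52613654]
lid px [ 23  97 239] block px [ 14 134 148] [ 14 123 179] bench [ 13  86 130]
[ 207  143   92   55 4263] [253.02814919 170.88458832]
[206.9498  195.76273] [0.5181 0.1364 0.065 ]
[207.9118  142.85294] [0.6735 0.1415 0.065 ]
[298.91806 144.5076 ] [ 0.6759 -0.1213  0.065 ]
[297.95605 197.41739] [ 0.5206 -0.1219  0.065 ]
```

View pics/c1.png

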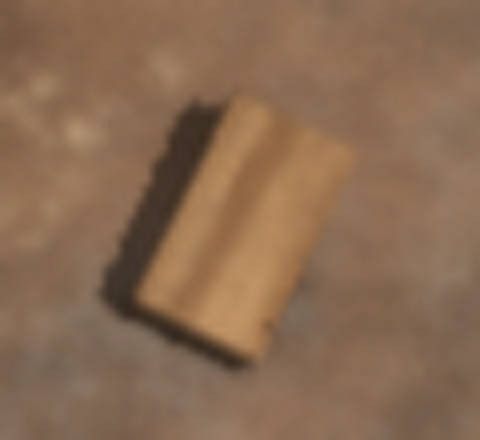

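View pics/c2.png

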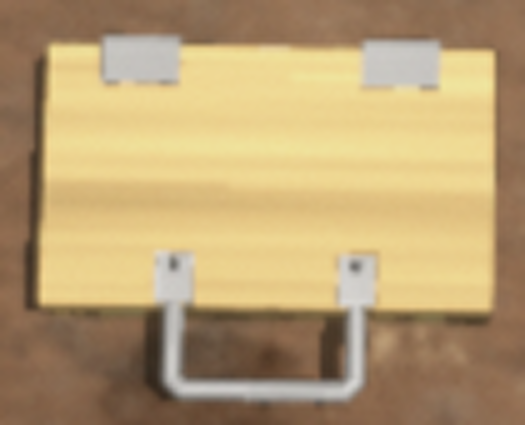

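The chosen block is plain brown, with top-face corners in the full image at about (364.8,196.4), (379.4,203.5), (367.2,229.5) and (351.9,222.3). The lid is clear, with its handle bar at about (row 212.5, col 252).

```bash
python3 - <<'E'
from h import *
def fit(pts,off,k,model,z):
    P=np.array([ray("top",[off[0]+(x+.5)/k-.5,off[1]+(y+.5)/k-.5],z)[:2] for x,y in pts]);M=np.array(model)
    a,b=P-P.mean(0),M-M.mean(0)
    th=np.arctan2((b[:,0]*a[:,1]-b[:,1]*a[:,0]).sum(),(a*b).sum());R=np.array([[np.cos(th),-np.sin(th)],[np.sin(th),np.cos(th)]])
    t=P.mean(0)-R@M.mean(0);print(np.degrees(th),t.round(4),"res mm",((P-(M@R.T+t))*1e3).round(1).tolist());return th,R,t
th,R,t=fit([(48,45),(495,50),(493,310),(39,305)],(200,135),5,[(.075,.13),(.075,-.13),(-.08,-.13),(-.08,.13)],.065)
for n,u in(("L",(172,388)),("R",(355,388)),("mid",(263,388))):
    p=ray("top",[200+(u[0]+.5)/5-.5,135+(u[1]+.5)/5-.5],.06);print(n,p.round(4),(R.T@(p[:2]-t)).round(4))
fit([(238,95),(355,152),(259,358),(135,298)],(335,185),8,[(-.025,.0425),(-.025,-.0425),(.025,-.0425),(.025,.0425)] if 0 else [(-.025,.0425),(.025,.0425),(.025,-.0425),(-.025,-.0425)],.04)
for n,px in(("plane",(428,221)),("sanding",(144,209)),("pencil",(278,251)),("blue",(339,272)),("purple",(387,267)),("hammerhead",(339,142))): print(n,ray("top",px,.03)[:2].round(3))
E
```

```text
0.9472950818358129 [0.5997 0.0075] res mm [[-1.2, -1.0], [-1.2, 0.8], [1.2, 1.2], [1.1, -1.1]]
L [0.4739 0.0581 0.06  ] [-0.1249  0.0526]
R [ 0.4768 -0.0456  0.06  ] [-0.1237 -0.051 ]
mid [0.4753 0.0065 0.06  ] [-0.1243  0.0011]
-115.24504060486231 [ 0.4861 -0.3173] res mm [[-1.6, -1.3], [0.0, 1.9], [1.3, 0.2], [0.3, -0.7]]
plane [ 0.469 -0.499]
sanding [0.48  0.321]
pencil [ 0.37 -0.07]
blue [ 0.316 -0.244]
purple [ 0.334 -0.38 ]
hammerhead [ 0.697 -0.241]
```

>>> arm_command:
  motion:
    - [40,0,0,0,0,0,0.1417]
    - [40,0,0,0,0,0,0.1417]
    - [40,0,0,0,0,0,0.1417]
    - [40,0,0,0,0,0,0.1417]
    - [40,0,0,0,0,0,0.1417]
    - [40,0,0,0,0,0,0.1417]
    - [40,0,0,0,0,0,0.1417]
    - [40,0,0,0,0,0,0.1417]

```text
time_s: 1.6
tcp_pos: [0.2553, 0.5705, 0.2226]
ee_rot: [[0.011, -1.0, -0.0], [-1.0, -0.011, 0.0], [-0.0, 0.0, -1.0]]
wrist_force: [-0.2, 1.2, -0.1]
gripper_width: 0.47
gripper_force: 0.0
```

>>> arm_command:
  motion:
    - [40,40.5,-15,0,0,0,0]
    - [40,40.5,-15,0,0,0,0]
    - [40,40.5,-15,0,0,0,0]
    - [40,40.5,-15,0,0,0,0]
    - [40,40.5,-15,0,0,0,0]
    - [40,40.5,-15,0,0,0,0]
    - [40,40.5,-15,0,0,0,0]

```text
time_s: 2.3
tcp_pos: [0.3653, 0.2871, 0.2229]
ee_rot: [[0.017, -1.0, 0.001], [-1.0, -0.017, 0.001], [-0.001, -0.001, -1.0]]
wrist_force: [0.8, 0.5, -0.1]
gripper_width: 0.46
gripper_force: 0.0
```

>>> arm_command:
  motion:
    - [40,40.5,-15,0,0,0,0]
    - [40,40.5,-15,0,0,0,0]
    - [40,40.5,-15,0,0,0,0]
    - [40,40.5,-15,0,0,0,0]
    - [40,40.5,-15,0,0,0,0]
    - [40,40.5,-15,0,0,0,0]
    - [40,40.5,-15,0,0,0,0]

```text
time_s: 3.0
tcp_pos: [0.475, 0.0053, 0.223]
ee_rot: [[0.017, -1.0, 0.001], [-1.0, -0.017, 0.0], [-0.0, -0.001, -1.0]]
wrist_force: [0.4, 0.4, 1.6]
gripper_width: 0.46
gripper_force: 0.0
```

>>> arm_command:
  motion:
    - [40,0,0,30,0,0,0]
    - [40,0,0,30,0,0,0]
    - [40,0,0,20,0,0,0]
    - [40,0,0,0,0,0,0]

```text
time_s: 3.4
tcp_pos: [0.4725, 0.0062, 0.1401]
ee_rot: [[0.015, -1.0, -0.006], [-1.0, -0.015, -0.002], [0.002, 0.006, -1.0]]
wrist_force: [0.0, 0.1, 0.7]
gripper_width: 0.459
gripper_force: 0.0
```

>>> arm_command:
  motion:
    - [40,0,-2,30,0,0,0]
    - [40,0,0,30,0,0,0]
    - [40,0,0,25,0,0,0]
    - [40,0,0,14,0,0,0]
    - [40,0,0,0,0,0,0]

```text
time_s: 3.9
tcp_pos: [0.4762, 0.007, 0.043]
ee_rot: [[0.017, -1.0, -0.002], [-1.0, -0.017, -0.001], [0.001, 0.002, -1.0]]
wrist_force: [-0.2, 0.1, -0.2]
gripper_width: 0.465
gripper_force: 0.0
```

```bash
python3 - <<'E'
from h import *
s=sense();print(s["joints"],s["tcp_pos"],s["wrist_force"])
im=capture("scene");cv2.imwrite("pics/s1.png",cv2.resize(im[100:300,130:410,::-1],None,fx=2.5,fy=2.5))
E
```

```text
[ 2.04527846e+01  2.06677711e+01 -3.29831504e+01  1.10368832e-02
 -3.64855438e+01 -1.94988983e+01] [0.47624539 0.00702473 0.04297516] [-0.17930082  0.08255666 -0.15969514]
```

View pics/s1.png

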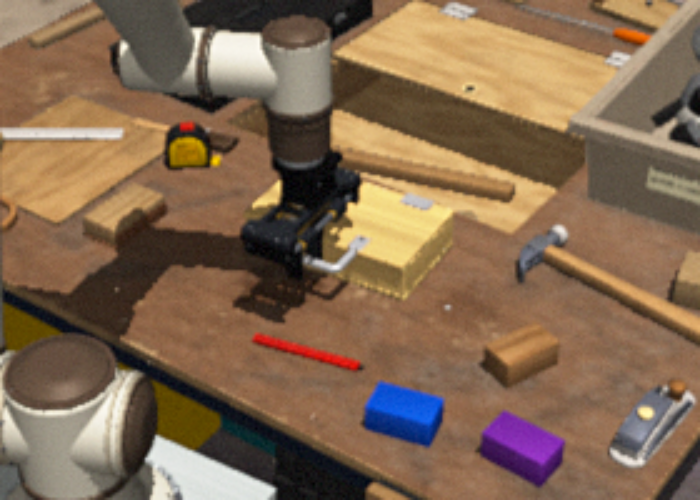

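>>> arm_command:
  motion:
    - [0,0,0,2,0,0,0]
    - [0,0,0,0,0,0,0]
    - [0,0,0,0,0,0,0]
    - [0,0,0,0,0,0,0]
    - [0,0,-0.8,-14,0,0,0]
    - [0,0,-1.8,-14,0,0,0]

```text
time_s: 4.55
tcp_pos: [0.4759, 0.0064, 0.0686]
ee_rot: [[0.015, -1.0, -0.007], [-1.0, -0.015, -0.001], [0.001, 0.007, -1.0]]
wrist_force: [-3.2, 1.2, -3.3]
gripper_width: 0.126
gripper_force: 30.0
```

```bash
python3 - <<'E'
from h import *
s=sense();print(s["joints"],s["tcp_pos"],s["wrist_force"],s["moment"])
E
```

```text
[ 20.33729336  18.35309217 -31.30175158  -0.12558908 -40.75432687
 -19.38835258] [0.47591352 0.00644237 0.06860684] [-3.19634799  1.18873823 -3.27253403] [ 0.38620812  0.88924552 -0.03706206]
```

Gripped on the bar (12% open = 11 mm) and lifting. I continue along the arc.

>>> arm_command:
  motion:
    - [0,0,-2.8,-13.8,0,0,0]
    - [0,0,-3.7,-13.6,0,0,0]
    - [0,0,-4.7,-13.3,0,0,0]
    - [0,0,-5.6,-12.9,0,0,0]
    - [0,0,-6.5,-12.5,0,0,0]
    - [0,0,-7.4,-12,0,0,0]
    - [0,0,0,0,0,0,0]

```text
time_s: 5.25
tcp_pos: [0.5031, 0.0067, 0.1474]
ee_rot: [[0.014, -1.0, -0.016], [-1.0, -0.014, -0.002], [0.002, 0.016, -1.0]]
wrist_force: [-15.1, 2.8, 8.5]
gripper_width: 0.123
gripper_force: 30.0
```

>>> arm_command:
  motion:
    - [0,0,-8.2,-11.5,0,0,0]
    - [0,0,-9,-10.8,0,0,0]
    - [0,0,-9.7,-10.2,0,0,0]
    - [0,0,-10.4,-9.5,0,0,0]
    - [0,0,-11,-8.8,0,0,0]
    - [0,0,0,0,0,0,0]

```text
time_s: 5.85
tcp_pos: [0.5522, 0.0069, 0.203]
ee_rot: [[0.017, -1.0, -0.013], [-1.0, -0.017, -0.004], [0.004, 0.013, -1.0]]
wrist_force: [-22.8, 3.2, 28.7]
gripper_width: 0.127
gripper_force: 30.0
```

```bash
python3 - <<'E'
from h import *
s=sense();print(s["joints"],s["tcp_pos"],s["wrist_force"],s["moment"])
E
```

```text
[ 1.75372592e+01  1.62318581e+01 -1.10787465e+01 -7.45681724e-03
 -6.34529890e+01 -1.65420766e+01] [0.55216568 0.00694009 0.20300117] [-22.80201769   3.15963837  28.72427677] [0.82701774 6.75313842 0.02763517]
```

>>> arm_command:
  motion:
    - [0,0,3,-4,0,0,0]
    - [0,0,-5.5,-8,0,0,0]
    - [0,0,-9,-7,0,0,0]
    - [0,0,-9.5,-6,0,0,0]
    - [0,0,0,0,0,0,0]

```text
time_s: 6.35
tcp_pos: [0.5798, 0.0074, 0.2222]
ee_rot: [[0.015, -1.0, -0.001], [-1.0, -0.015, -0.002], [0.002, 0.001, -1.0]]
wrist_force: [3.5, -5.0, -5.4]
gripper_width: 0.131
gripper_force: 30.0
```

```bash
python3 - <<'E'
from h import *
s=sense();print(s["joints"],s["tcp_pos"],s["wrist_force"],s["moment"])
im=capture("scene");a=im[80:300,150:400,::-1];cv2.imwrite("pics/s2.png",cv2.resize(a,None,fx=2.7,fy=2.7,interpolation=cv2.INTER_CUBIC))
E
```

```text
[ 16.77683971  17.70887976  -6.10192977   0.101173   -66.30367129
 -15.93482277] [0.57978186 0.00736941 0.2222408 ] [ 3.54072279 -5.0142023  -5.39093026] [-1.38226685 -0.94347543  0.01231828]
```

View pics/s2.png

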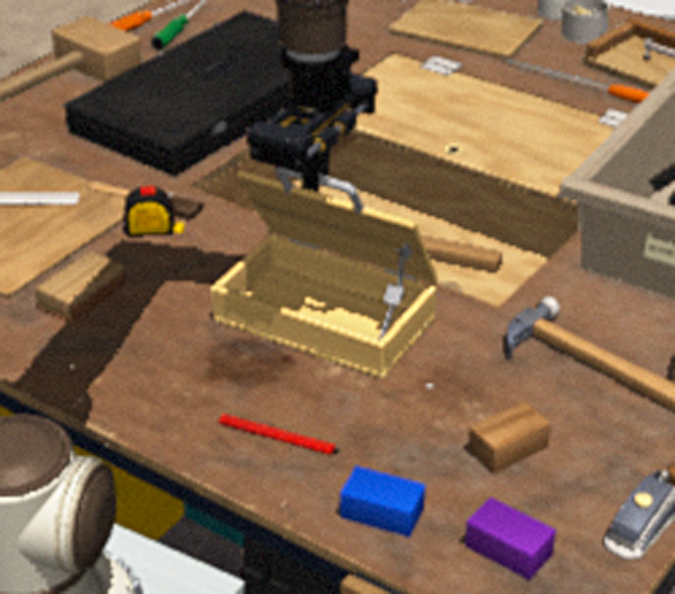

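The lid is nearly up; the stay's knee plate shows at about (row 189, col 296). I raise the lid the last bit, watching the force.

>>> arm_command:
  motion:
    - [0,0,-8,-4.5,0,0,0]
    - [0,0,-7,-3.5,0,0,0]
    - [0,0,0,0,0,0,0]
    - [0,0,0,0,0,0,0]

```text
time_s: 6.8
tcp_pos: [0.594, 0.0075, 0.2298]
ee_rot: [[0.015, -1.0, -0.002], [-1.0, -0.015, -0.002], [0.002, 0.002, -1.0]]
wrist_force: [3.9, -4.0, -6.5]
gripper_width: 0.125
gripper_force: 30.0
```

>>> arm_command:
  motion:
    - [0,0,-4.5,-2,0,0,0]
    - [0,0,0,0,0,0,0]
    - [0,0,0,0,0,0,0]

```text
time_s: 7.1
tcp_pos: [0.5946, 0.0075, 0.23]
ee_rot: [[0.015, -1.0, -0.012], [-1.0, -0.015, -0.002], [0.002, 0.013, -1.0]]
wrist_force: [-3.2, -4.2, -7.1]
gripper_width: 0.128
gripper_force: 30.0
```

```bash
python3 - <<'E'
from h import *
s=sense();print(s["joints"],s["tcp_pos"],s["wrist_force"],s["moment"])
for c in("scene","top"):
    capture(c)
    for t in("knee_plate","lid_handle"):
        print(c,t,[(np.round(d["location"],1).tolist(),round(d["p"],2)) for d in find_in(t,c)[:2]])
B=np.array([.5997,.0075,0]);th=np.radians(.95);R=np.array([[np.cos(th),-np.sin(th),0],[np.sin(th),np.cos(th),0],[0,0,1]])
for n,p in(("knee",(-.013,-.1,.081)),("handle",(-.005,0,.239))):
    X=B+R@p;print(n,X,[proj(c,X)[::-1].round(1) for c in("scene","top")])
E
```

```text
[ 16.27332377  19.17234674  -2.75656944  -0.07289184 -68.79626648
 -15.40485882] [0.59457321 0.00747425 0.23001825] [-3.231033   -4.22948046 -7.10922387] [-1.13316176  1.15337171 -0.0154822 ]
scene knee_plate []
scene lid_handle [([157.2, 275.5], 0.82)]
top knee_plate []
top lid_handle [([222.4, 426.7], 0.69), ([149.7, 270.4], 0.59)]
knee [ 0.58835977 -0.09270179  0.081     ] [array([190. , 293.7]), array([172.6, 288.4])]
handle [0.59470069 0.0074171  0.239     ] [array([142.1, 269.2]), array([154.9, 250.2])]
```

>>> arm_command:
  motion:
    - [40,0,0,0,0,0,0]
    - [40,0,0,0,0,0,0]
    - [40,0,0,-10,0,0,0]
    - [40,0,0,-20,0,0,0]
    - [70,0,0,-30,0,0,0]
    - [70,0,0,0,0,0,0]
    - [70,0,0,0,0,0,0]

```text
time_s: 8.1
tcp_pos: [0.5998, 0.0095, 0.2959]
ee_rot: [[0.017, -1.0, 0.005], [-1.0, -0.017, 0.002], [-0.001, -0.005, -1.0]]
wrist_force: [-0.1, 1.2, -0.2]
gripper_width: 0.646
gripper_force: 0.0
```

```bash
cat >> h.py <<'E'
from scipy.spatial.transform import Rotation as Ro
BX=np.array([.5997,.0075,0]);BR=Ro.from_euler('z',.95,degrees=True).as_matrix()
def tool(yaw,tilt):   # tool x along yaw (deg), tilted forward by tilt
    return Ro.from_euler('z',yaw,degrees=True).as_matrix()@np.array([[1,0,0],[0,-1,0],[0,0,-1.]])@Ro.from_euler('y',tilt,degrees=True).as_matrix()
def rows(p0,R0,p1,R1,n,jaw):
    w=Ro.from_matrix(R0.T@R1).as_rotvec()/n
    for k in range(n):
        Rk=R0@Ro.from_rotvec(w*k).as_matrix();d=Rk.T@(np.subtract(p1,p0)/n)*1e3
        print([jaw]+d.round(1).tolist()+w.round(4).tolist(),end=", ")
    print()
E
python3 - <<'E'
from h import *
s=sense();p0=np.array(s["tcp_pos"]);R0=np.array(s["ee_rot"]);print(p0,s["joints"],s["wrist_force"])
R1=tool(-25.2,20);z=R1[:,2];pick=np.array([.486,-.317,.026])+.0187*z
pre=pick-.1*z
print(pick,pre,R1.round(3).tolist())
rows(p0,R0,pre,R1,10,70)
im=capture("scene");print([(d["location"],d["p"]) for d in find_in("knee_plate","scene")])
a=im[130:230,220:350,::-1];cv2.imwrite("pics/s3.png",cv2.resize(a,None,fx=5,fy=5,interpolation=cv2.INTER_CUBIC))
E
```

```text
[0.59977415 0.00953292 0.29592299] [ 1.63633454e+01  1.71113361e+01  3.65870298e+00  5.04359856e-03
 -7.62248127e+01 -1.54041530e+01] [-0.10412163  1.16095603 -0.18320663]
[ 0.49178707 -0.31972319  0.00842775] [ 0.46084016 -0.30516068  0.10239701] [[0.85, -0.426, 0.309], [-0.4, -0.905, -0.146], [0.342, 0.0, -0.94]]
[70, 31.3, 14.5, 19.2, 0.0189, 0.031, -0.1103], [70, 28.8, 18.2, 19.9, 0.0189, 0.031, -0.1103], [70, 26.0, 21.6, 20.3, 0.0189, 0.031, -0.1103], [70, 22.8, 24.7, 20.7, 0.0189, 0.031, -0.1103], [70, 19.3, 27.4, 20.8, 0.0189, 0.031, -0.1103], [70, 15.5, 29.7, 20.8, 0.0189, 0.031, -0.1103], [70, 11.5, 31.6, 20.7, 0.0189, 0.031, -0.1103], [70, 7.3, 33.0, 20.3, 0.0189, 0.031, -0.1103], [70, 2.9, 34.0, 19.9, 0.0189, 0.031, -0.1103], [70, -1.5, 34.4, 19.2, 0.0189, 0.031, -0.1103], 
[([190.9, 291.8], 0.49)]
```

View pics/s3.png

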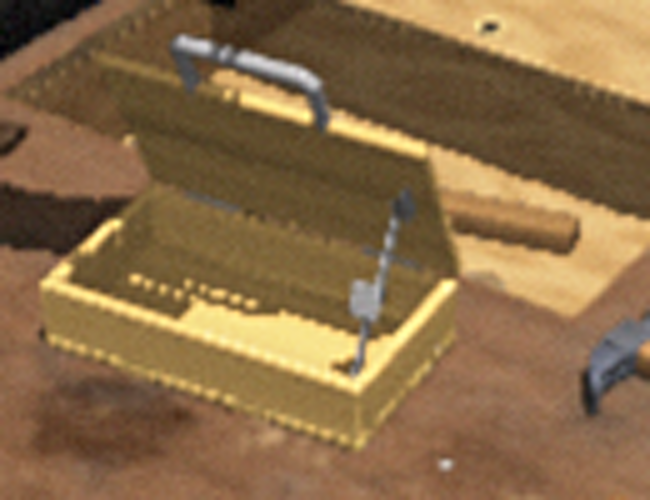

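The stay is locked: the knee at (189.5,292.8) and the handle at (142,270) match the predicted positions. Next I move to the block.

>>> arm_command:
  motion:
    - [70,31,14.5,0,0.0189,0.031,-0.1103]
    - [70,29,18,0,0.0189,0.031,-0.1103]
    - [70,26,21.5,10,0.0189,0.031,-0.1103]
    - [70,23,24.5,20,0.0189,0.031,-0.1103]
    - [70,19,27.5,30,0.0189,0.031,-0.1103]
    - [70,15.5,29.5,30,0.0189,0.031,-0.1103]
    - [70,11.5,31.5,30,0.0189,0.031,-0.1103]
    - [70,7.5,33,30,0.0189,0.031,-0.1103]

```text
time_s: 9.0
tcp_pos: [0.4913, -0.2467, 0.1519]
ee_rot: [[0.756, -0.61, 0.236], [-0.592, -0.792, -0.148], [0.277, -0.028, -0.96]]
wrist_force: [0.1, -0.3, -1.3]
gripper_width: 0.802
gripper_force: 0.0
```

>>> arm_command:
  motion:
    - [70,3,34,25,0.0189,0.031,-0.1103]
    - [70,-1.5,34.5,20,0.0189,0.031,-0.1103]
    - [70,0,0,0,0,0,0]
    - [70,0,0,0,0,0,0]

```text
time_s: 9.4
tcp_pos: [0.4656, -0.3091, 0.109]
ee_rot: [[0.85, -0.433, 0.301], [-0.407, -0.902, -0.147], [0.335, 0.002, -0.942]]
wrist_force: [0.3, -0.0, -0.5]
gripper_width: 0.804
gripper_force: 0.0
```

```bash
python3 - <<'E'
from h import *
s=sense();p0=np.array(s["tcp_pos"]);R0=np.array(s["ee_rot"]);print(p0,s["joints"],s["wrist_force"])
im=capture("top");hsv=cv2.cvtColor(im,cv2.COLOR_RGB2HSV)
R1=tool(-25.2,20);z=R1[:,2];pick=np.array([.486,-.317,.026])+.0187*z
rows(p0,R0,pick-.03*z,R1,4,70);rows(pick-.03*z,R1,pick,R1,2,70)
# current joint data for the reach model
E
```

```text
[ 0.46561523 -0.30912776  0.10901862] [-15.18694472  14.51668979 -36.57149653  10.6221262  -19.97019983
  70.19863895] [ 0.26953102 -0.0211324  -0.51431548]
[70, -1.8, -0.5, 18.6, 0.0012, 0.0018, -0.0016], [70, -1.9, -0.4, 18.6, 0.0012, 0.0018, -0.0016], [70, -1.9, -0.4, 18.5, 0.0012, 0.0018, -0.0016], [70, -1.9, -0.4, 18.5, 0.0012, 0.0018, -0.0016], 
[70, 0.0, 0.0, 15.0, 0.0, 0.0, 0.0], [70, 0.0, 0.0, 15.0, 0.0, 0.0, 0.0],
```

>>> arm_command:
  motion:
    - [70,-2,-0.5,18.5,0,0.002,0]
    - [70,-2,-0.5,18.5,0,0.002,0]
    - [70,-2,-0.5,18.5,0,0.002,0]
    - [70,-1.5,-0.5,18.5,0,0.002,0]
    - [70,0,0,0,0,0,0]

```text
time_s: 9.95
tcp_pos: [0.4864, -0.317, 0.0427]
ee_rot: [[0.852, -0.426, 0.305], [-0.404, -0.905, -0.136], [0.334, -0.007, -0.943]]
wrist_force: [-0.6, -0.0, -0.5]
gripper_width: 0.805
gripper_force: 0.0
```

```bash
python3 - <<'E'
from h import *
s=sense();p0=np.array(s["tcp_pos"]);R0=np.array(s["ee_rot"]);print(p0,s["joints"],s["wrist_force"])
im=capture("scene");
R1=tool(-25.2,20);z=R1[:,2];pick=np.array([.486,-.317,.026])+.0187*z
rows(p0,R0,pick,R1,2,70)
a=im[150:300,250:430,::-1];cv2.imwrite("pics/s4.png",cv2.resize(a,None,fx=4,fy=4,interpolation=cv2.INTER_CUBIC))
E
```

```text
[ 0.48640193 -0.3170069   0.04270497] [-16.36504683  22.5158954  -39.31432205  16.16372477  -9.19574543
  65.5274411 ] [-0.58149546 -0.04937432 -0.45635525]
[70, -2.9, 0.2, 17.2, -0.0034, 0.0045, -0.0015], [70, -3.0, 0.1, 17.1, -0.0034, 0.0045, -0.0015],
```

View pics/s4.png

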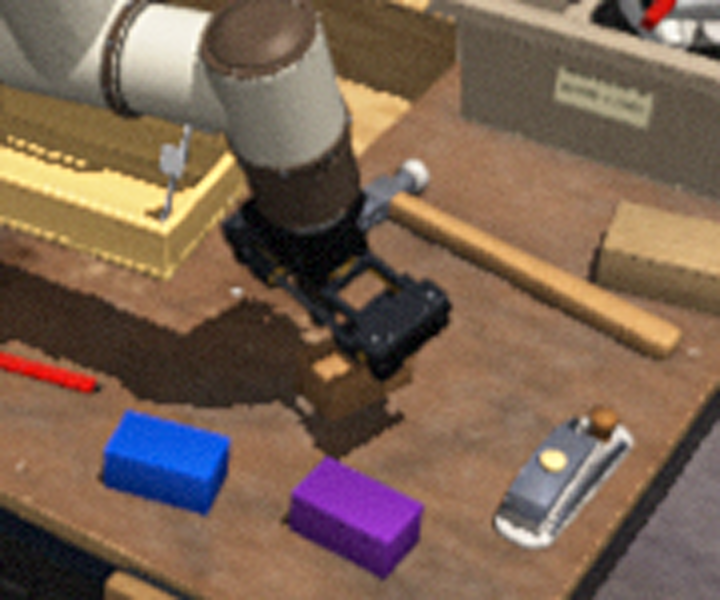

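The gripper straddles the brown block at roughly (240,335), but joint 5 is at its limit with a 20° tilt. I'll grip with a 10° tilt, 15 mm towards the near end.

```bash
python3 - <<'E'
from h import *
s=sense();p0=np.array(s["tcp_pos"]);R0=np.array(s["ee_rot"])
R1=tool(-25.2,10);z=R1[:,2];l=np.array([.905,-.426,0])
G=np.array([.486,-.317,.026])-.015*l
pick=G+.0187*z;print(pick,R1.round(3).tolist())
rows(p0,R0,pick-.03*z,R1,3,70);rows(pick-.03*z,R1,pick,R1,3,70)
E
```

```text
[ 0.47536317 -0.3119926   0.0075841 ] [[0.891, -0.426, 0.157], [-0.419, -0.905, -0.074], [0.174, 0.0, -0.985]]
[70, -6.2, 0.0, 0.1, -0.0023, -0.0556, -0.0008], [70, -6.2, 0.0, 0.4, -0.0023, -0.0556, -0.0008], [70, -6.1, 0.0, 0.8, -0.0023, -0.0556, -0.0008], 
[70, 0.0, 0.0, 10.0, 0.0, 0.0, 0.0], [70, 0.0, 0.0, 10.0, 0.0, 0.0, 0.0], [70, 0.0, 0.0, 10.0, 0.0, 0.0, 0.0],
```

>>> arm_command:
  motion:
    - [70,-6,0,-1,-0.0023,-0.0556,-0.0008]
    - [70,-6,0,0,-0.0023,-0.0556,-0.0008]
    - [70,-6,0,1,-0.0023,-0.0556,-0.0008]
    - [70,0,0,0,0,0,0]
    - [70,0,0,10,0,0,0]
    - [70,0,0,10,0,0,0]
    - [70,0,0,8,0,0,0]
    - [70,0,0,0,0,0,0]

```text
time_s: 10.8
tcp_pos: [0.4719, -0.312, 0.0086]
ee_rot: [[0.891, -0.427, 0.152], [-0.421, -0.904, -0.073], [0.169, 0.001, -0.986]]
wrist_force: [-0.8, -0.7, 0.6]
gripper_width: 0.807
gripper_force: 0.0
```

```bash
python3 - <<'E'
from h import *
s=sense();p0=np.array(s["tcp_pos"]);R0=np.array(s["ee_rot"]);print(p0,R0.round(3).tolist(),s["joints"],s["wrist_force"])
E
```

```text
[ 0.47187834 -0.31197338  0.00863568] [[0.891, -0.427, 0.152], [-0.421, -0.904, -0.073], [0.169, 0.001, -0.986]] [-16.22021026  27.12005569 -31.15471218   4.14632661 -22.17643377
  77.2226515 ] [-0.77841368 -0.66760935  0.55657194]
```

>>> arm_command:
  motion:
    - [0,0,0,0,0,0,0]
    - [0,0,0,0,0,0,0]
    - [0,0,0,0,0,0,0]
    - [0,0,0,0,0,0,0]
    - [0,0,0,0,0,0,0]
    - [0,0,0,0,0,0,0]

```text
time_s: 11.4
tcp_pos: [0.4734, -0.3124, 0.0109]
ee_rot: [[0.891, -0.427, 0.157], [-0.421, -0.904, -0.074], [0.173, 0.0, -0.985]]
wrist_force: [-0.1, 0.1, 2.0]
gripper_width: 0.575
gripper_force: 30.0
```

>>> arm_command:
  motion:
    - [0,2,0,-10,0,0,0]
    - [0,3.5,0,-20,0,0,0]
    - [0,5,0,-30,0,0,0]
    - [0,7,0,-40,0,0,0]
    - [0,7,0,-40,0,0,0]
    - [0,0,0,0,0,0,0]

```text
time_s: 12.0
tcp_pos: [0.4771, -0.3139, 0.1603]
ee_rot: [[0.889, -0.426, 0.169], [-0.418, -0.905, -0.079], [0.187, -0.0, -0.982]]
wrist_force: [1.1, 0.4, -0.9]
gripper_width: 0.575
gripper_force: 30.0
```

```bash
python3 - <<'E'
from h import *
s=sense();p0=np.array(s["tcp_pos"]);R0=np.array(s["ee_rot"]);print(p0,R0.round(3).tolist(),s["joints"],s["wrist_force"],s["gripper_width"]*87)
R1=tool(.95,10);z=R1[:,2]
G=BX+BR@np.array([-.031,.03,.036]);pl=G+.0187*z
pre=pl+[-.06,0,.14];print(pl,pre)
rows(p0,R0,pre,R1,10,0);rows(pre,R1,pl,R1,6,0)
E
```

```text
[ 0.47707204 -0.31388352  0.16025869] [[0.889, -0.426, 0.169], [-0.418, -0.905, -0.079], [0.187, -0.0, -0.982]] [-16.18376276  14.95405886 -21.47143519   2.41934692 -42.97449175
  79.36572659] [ 1.07809866  0.37890502 -0.87846175] 49.99148532871229
[0.57145364 0.03703574 0.0175841 ] [0.51145364 0.03703574 0.1575841 ]
[0, -11.7, -33.2, -1.9, 0.0082, -0.0013, -0.0449], [0, -10.2, -33.7, -1.6, 0.0082, -0.0013, -0.0449], [0, -8.7, -34.2, -1.4, 0.0082, -0.0013, -0.0449], [0, -7.1, -34.5, -1.1, 0.0082, -0.0013, -0.0449], [0, -5.6, -34.8, -0.8, 0.0082, -0.0013, -0.0449], [0, -4.0, -35.0, -0.5, 0.0082, -0.0013, -0.0449], [0, -2.4, -35.2, -0.2, 0.0082, -0.0013, -0.0449], [0, -0.8, -35.3, 0.1, 0.0082, -0.0013, -0.0449], [0, 0.8, -35.3, 0.4, 0.0082, -0.0013, -0.0449], [0, 2.3, -35.2, 0.7, 0.0082, -0.0013, -0.0449], 
[0, 5.8, 0.2, 24.7, 0.0, 0.0, 0.0], [0, 5.8, 0.2, 24.7, 0.0, 0.0, 0.0], [0, 5.8, 0.2, 24.7, 0.0, 0.0, 0.0], [0, 5.8, 0.2, 24.7, 0.0, 0.0, 0.0], [0, 5.8, 0.2, 24.7, 0.0, 0.0, 0.0], [0, 5.8, 0.2, 24.7, 0.0, 0.0, 0.0],
```

>>> arm_command:
  motion:
    - [0,-12,-33,-2,0.0082,-0.0013,-0.0449]
    - [0,-10,-34,-2,0.0082,-0.0013,-0.0449]
    - [0,-9,-34,-1,0.0082,-0.0013,-0.0449]
    - [0,-7,-34.5,-1,0.0082,-0.0013,-0.0449]
    - [0,-5.5,-35,-1,0.0082,-0.0013,-0.0449]
    - [0,-4,-35,-0.5,0.0082,-0.0013,-0.0449]
    - [0,-2.5,-35,0,0.0082,-0.0013,-0.0449]
    - [0,-1,-35,0,0.0082,-0.0013,-0.0449]

```text
time_s: 12.8
tcp_pos: [0.4997, -0.0305, 0.1517]
ee_rot: [[0.984, -0.074, 0.162], [-0.074, -0.997, -0.008], [0.162, -0.004, -0.987]]
wrist_force: [1.7, 0.0, -0.3]
gripper_width: 0.572
gripper_force: 30.0
```

>>> arm_command:
  motion:
    - [0,1,-35,0.5,0.0082,-0.0013,-0.0449]
    - [0,2,-35,0.5,0.0082,-0.0013,-0.0449]
    - [0,0,0,0,0,0,0]
    - [0,0,0,0,0,0,0]

```text
time_s: 13.2
tcp_pos: [0.5066, 0.0384, 0.1514]
ee_rot: [[0.987, 0.016, 0.159], [0.015, -1.0, 0.008], [0.16, -0.006, -0.987]]
wrist_force: [-0.0, -0.5, -1.5]
gripper_width: 0.573
gripper_force: 30.0
```

```bash
python3 - <<'E'
from h import *
s=sense();p0=np.array(s["tcp_pos"]);R0=np.array(s["ee_rot"]);print(p0,R0.round(3).tolist(),s["joints"],s["wrist_force"],s["gripper_width"]*87)
R1=tool(.95,10);z=R1[:,2]
G=BX+BR@np.array([-.031,.03,.0374]);pl=G+.0187*z;print(pl)
mid=pl+[-.005,0,.05]
rows(p0,R0,mid,R1,6,0);rows(mid,R1,pl+[0,0,.006],R1,4,0)
im=capture("scene")
a=im[90:240,180:380,::-1];cv2.imwrite("pics/s5.png",cv2.resize(a,None,fx=4,fy=4,interpolation=cv2.INTER_CUBIC))
E
```

```text
[0.5066477  0.03837427 0.15138316] [[0.987, 0.016, 0.159], [0.015, -1.0, 0.008], [0.16, -0.006, -0.987]] [ 24.75398123  10.22878388 -30.20343319   5.16361505 -41.13800346
  62.51138513] [-0.00844421 -0.54432347 -1.46504794] 49.84547720783233
[0.57145364 0.03703574 0.0189841 ]
[0, 7.6, 0.5, 15.1, -0.0009, 0.0024, -0.0002], [0, 7.6, 0.5, 15.2, -0.0009, 0.0024, -0.0002], [0, 7.6, 0.4, 15.2, -0.0009, 0.0024, -0.0002], [0, 7.5, 0.4, 15.2, -0.0009, 0.0024, -0.0002], [0, 7.5, 0.4, 15.2, -0.0009, 0.0024, -0.0002], [0, 7.5, 0.4, 15.2, -0.0009, 0.0024, -0.0002], 
[0, -0.7, 0.0, 11.0, 0.0, 0.0, 0.0], [0, -0.7, 0.0, 11.0, 0.0, 0.0, 0.0], [0, -0.7, 0.0, 11.0, 0.0, 0.0, 0.0], [0, -0.7, 0.0, 11.0, 0.0, 0.0, 0.0],
```

View pics/s5.png

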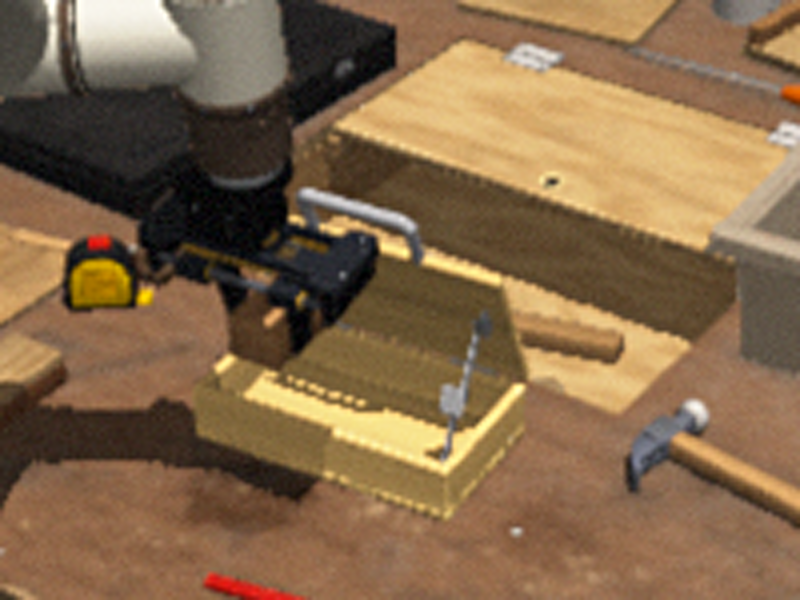

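```bash
python3 - <<'E'
from h import *
s=sense();p=np.array(s["tcp_pos"]);R=np.array(s["ee_rot"])
for (x,y,z,t,n) in((-.036,.03,.10,16,5),(-.033,.03,.056,13,4),(-.031,.03,.0415,10.5,3)):
    R1=tool(.95,t);q=BX+BR@np.array([x,y,z])+.0187*R1[:,2];print(q)
    rows(p,R,q,R1,n,0);p,R=q,R1
E
```

```text
[0.56836126 0.03698446 0.08202441]
[0, 10.0, 0.4, 15.7, -0.0011, 0.0238, -0.0006], [0, 9.6, 0.4, 15.9, -0.0011, 0.0238, -0.0006], [0, 9.2, 0.4, 16.1, -0.0011, 0.0238, -0.0006], [0, 8.8, 0.4, 16.3, -0.0011, 0.0238, -0.0006], [0, 8.4, 0.4, 16.5, -0.0011, 0.0238, -0.0006], 
[0.57041315 0.03701849 0.03777928]
[0, -2.6, -0.0, 10.8, -0.0, -0.0131, -0.0], [0, -2.4, -0.0, 10.8, -0.0, -0.0131, -0.0], [0, -2.3, -0.0, 10.8, -0.0, -0.0131, -0.0], [0, -2.1, -0.0, 10.9, -0.0, -0.0131, -0.0], 
[0.5716142  0.0370384  0.02311313]
[0, -0.7, 0.0, 4.9, -0.0, -0.0145, 0.0], [0, -0.6, 0.0, 4.9, -0.0, -0.0145, 0.0], [0, -0.6, 0.0, 4.9, -0.0, -0.0145, 0.0],
```

>>> arm_command:
  motion:
    - [0,10,0.4,15.7,0,0.024,0]
    - [0,9.6,0.4,16,0,0.024,0]
    - [0,9.2,0.4,16,0,0.024,0]
    - [0,8.8,0.4,16.3,0,0.024,0]
    - [0,8.4,0.4,16.5,0,0.024,0]
    - [0,0,0,0,0,0,0]
    - [0,0,0,0,0,0,0]

```text
time_s: 13.95
tcp_pos: [0.5684, 0.036, 0.0822]
ee_rot: [[0.961, 0.013, 0.276], [0.011, -1.0, 0.009], [0.276, -0.005, -0.961]]
wrist_force: [-0.7, 0.7, -0.6]
gripper_width: 0.573
gripper_force: 30.0
```

```bash
python3 - <<'E'
from h import *
s=sense();p=np.array(s["tcp_pos"]);R=np.array(s["ee_rot"]);print(p,R.round(3).tolist(),s["joints"],s["wrist_force"],s["gripper_width"]*87)
for (x,y,z,t,n) in((-.033,.03,.056,13,4),(-.031,.03,.0415,10.5,3)):
    R1=tool(.95,t);q=BX+BR@np.array([x,y,z])+.0187*R1[:,2];print(q)
    rows(p,R,q,R1,n,0);p,R=q,R1
E
```

```text
[0.56844532 0.03603319 0.08222931] [[0.961, 0.013, 0.276], [0.011, -1.0, 0.009], [0.276, -0.005, -0.961]] [ 22.43068792  18.6537734  -36.01418591  15.73294391 -20.99933463
  54.29401668] [-0.73844131  0.67397971 -0.62514405] 49.85767078913275
[0.57041315 0.03701849 0.03777928]
[0, -2.6, -0.2, 10.8, -0.0011, -0.0132, -0.0011], [0, -2.4, -0.2, 10.9, -0.0011, -0.0132, -0.0011], [0, -2.3, -0.2, 10.9, -0.0011, -0.0132, -0.0011], [0, -2.2, -0.2, 10.9, -0.0011, -0.0132, -0.0011], 
[0.5716142  0.0370384  0.02311313]
[0, -0.7, 0.0, 4.9, -0.0, -0.0145, 0.0], [0, -0.6, 0.0, 4.9, -0.0, -0.0145, 0.0], [0, -0.6, 0.0, 4.9, -0.0, -0.0145, 0.0],
```

>>> arm_command:
  motion:
    - [0,-2.6,-0.2,10.8,0,-0.0132,0]
    - [0,-2.4,-0.2,10.8,0,-0.0132,0]
    - [0,-2.3,-0.2,10.8,0,-0.0132,0]
    - [0,-2.2,-0.2,10.8,0,-0.0132,0]
    - [0,-0.7,0,5,0,-0.0145,0]
    - [0,-0.6,0,5,0,-0.0145,0]
    - [0,-0.6,0,5,0,-0.0145,0]
    - [0,0,0,0,0,0,0]

```text
time_s: 14.75
tcp_pos: [0.5731, 0.0387, 0.0228]
ee_rot: [[0.983, 0.015, 0.184], [0.014, -1.0, 0.009], [0.184, -0.006, -0.983]]
wrist_force: [0.5, 0.1, -0.7]
gripper_width: 0.571
gripper_force: 30.0
```

>>> arm_command:
  motion:
    - [0,0.3,0,2,0,-0.008,0]
    - [0,0.3,0,2,0,0,0]
    - [0,0,0,0,0,0,0]
    - [0,0,0,0,0,0,0]

```text
time_s: 15.15
tcp_pos: [0.5736, 0.0385, 0.0195]
ee_rot: [[0.984, 0.015, 0.176], [0.014, -1.0, 0.009], [0.176, -0.006, -0.984]]
wrist_force: [0.1, 0.9, -0.3]
gripper_width: 0.573
gripper_force: 30.0
```

>>> arm_command:
  motion:
    - [0,0.2,0,1.2,0,0,0]
    - [0,0,0,0,0,0,0]
    - [0,0,0,0,0,0,0]

```text
time_s: 15.45
tcp_pos: [0.5739, 0.0386, 0.019]
ee_rot: [[0.984, 0.015, 0.176], [0.014, -1.0, 0.008], [0.176, -0.006, -0.984]]
wrist_force: [-3.6, 0.3, 5.8]
gripper_width: 0.573
gripper_force: 30.0
```

>>> arm_command:
  motion:
    - [0,0.2,0,1.2,0,0,0]
    - [0,0,0,0,0,0,0]
    - [0,0,0,0,0,0,0]

```text
time_s: 15.75
tcp_pos: [0.574, 0.0386, 0.0189]
ee_rot: [[0.984, 0.016, 0.176], [0.015, -1.0, 0.008], [0.176, -0.005, -0.984]]
wrist_force: [-8.4, 2.5, 15.2]
gripper_width: 0.569
gripper_force: 30.0
```

Contact with the floor confirmed. I release and back out along the tool.

>>> arm_command:
  motion:
    - [60,0,0,-1,0,0,0]
    - [75,0,0,-1,0,0,0]
    - [75,0,0,0,0,0,0]
    - [75,0,0,0,0,0,0]
    - [75,0,0,0,0,0,0]
    - [75,0,0,-10,0,0,0]
    - [75,0,0,-20,0,0,0]
    - [75,0,0,-35,0,0.02,0]

```text
time_s: 16.55
tcp_pos: [0.5622, 0.0377, 0.0824]
ee_rot: [[0.981, 0.015, 0.193], [0.014, -1.0, 0.008], [0.193, -0.005, -0.981]]
wrist_force: [1.1, 0.1, 0.8]
gripper_width: 0.866
gripper_force: 0.0
```

>>> arm_command:
  motion:
    - [75,-15,0,-12,0,0.04,0]
    - [75,-25,0,-12,0,0,0]
    - [40,-30,0,-15,0,0,0]
    - [0,-35,0,-15,0,0,0]
    - [0,-15,0,-15,0,0,0]
    - [0,0,0,0,0,0,0]

```text
time_s: 17.15
tcp_pos: [0.4286, 0.0355, 0.1242]
ee_rot: [[0.971, 0.016, 0.237], [0.014, -1.0, 0.011], [0.237, -0.008, -0.971]]
wrist_force: [0.9, 0.4, 0.3]
gripper_width: 0.581
gripper_force: 0.0
```

```bash
cat > kin.py <<'E'
from h import *
from scipy.optimize import least_squares
LIM=np.array([[-179.83,179.83],[-69.29,118.12],[-61.27,80.66],[-181.25,117.63],[-171.15,-9.14],[-177.46,177.46]])
D=[([80.707,22.042,.453,0,-68.411,-14.817],[.255,.57,.223]),([20.4528,20.6678,-32.9832,.011,-36.4855,-19.4989],[.47624,.00702,.04298]),
([16.3633,17.1113,3.6587,.005,-76.2248,-15.4041],[.59977,.00953,.29592]),([-15.187,14.5167,-36.5715,10.6221,-19.9702,70.1986],[.46562,-.30913,.10902]),
([-16.365,22.5159,-39.3143,16.1638,-9.1957,65.5274],[.4864,-.31701,.0427]),([-16.2202,27.1201,-31.1547,4.1463,-22.1764,77.2226],[.47188,-.31197,.00864]),
([24.754,10.2288,-30.2034,5.1636,-41.138,62.5114],[.50665,.03837,.15138]),([22.4307,18.6538,-36.0142,15.7329,-20.9993,54.294],[.56845,.03603,.08223])]
def e(a,v): return Ro.from_euler(a,v,degrees=True).as_matrix()
def fk(q,P):
    a,h,L1,e3,L2,d,Lt=P
    A=e('z',q[0]);F=A@e('y',q[1]-q[2]);W=F@e('x',S[0]*q[3]);T=W@e('y',-q[4])
    p=A@np.array([a,-d,h])+A@e('y',q[1])@np.array([0,0,L1])+F@np.array([L2,0,e3])+T@np.array([Lt,0,0])
    R=T@np.array([[0,0,1],[0,-1,0],[1,0,0.]]);R=T@np.array([[0,0,1.],[-1,0,0],[0,-1,0]])@e('z',q[5]*S[1])
    return p,R
S=[1,1]
def fit():
    f=lambda P:np.concatenate([fk(q,P)[0]-p for q,p in D]);r=least_squares(f,[0,.3,.4,0,.4,.16,.2]);return r.x,np.abs(r.fun).max()
E
python3 - <<'E'
import kin;from kin import *
for a in(1,-1):
    kin.S[:]=[a,1];P,m=fit();print(a,P.round(4),m)
s=sense();q=s["joints"];print(s["tcp_pos"],np.round(q,2),s["wrist_force"])
for a in(1,-1):
  for b in(1,-1):
    kin.S[:]=[a,b];print(a,b,np.abs(fk(q,P)[1]-np.array(s["ee_rot"])).max())
E
```

```text
1 [0.0255 0.1871 0.5616 0.0062 0.3927 0.1815 0.3442] 0.02795116030840506
-1 [ 0.0079  0.2391  0.5876 -0.0084  0.4073  0.1543  0.4023] 0.013112867102595314
[0.42864243 0.03548614 0.12421334] [ 30.86   2.64 -48.27  13.99 -27.63  48.26] [0.88885656 0.35749214 0.30629022]
1 1 1.4878985176561965
1 -1 0.4026546702786502
-1 1 1.0993407192402946
-1 -1 3.3306690738754696e-16
```

```bash
python3 - <<'E'
s=open("kin.py").read()
s=s.replace("S=[1,1]","S=[-1,-1]").replace("a,h,L1,e3,L2,d,Lt=P","a,h,L1,e3,L2,d,Lt,wy,wz,ty,tz=P").replace("+T@np.array([Lt,0,0])","+W@np.array([0,wy,wz])+T@np.array([Lt,ty,tz])")
s=s.replace(".16,.2]);return",".16,.2,0,0,0,0]);return").replace("D=[","D=[([30.86,2.64,-48.27,13.99,-27.63,48.26],[.42864,.03549,.12421]),")
s+='''
def ik(p,R,P,q0):
    f=lambda q:np.concatenate([(fk(q,P)[0]-p)*10,(fk(q,P)[1]-R).ravel()])
    r=least_squares(f,np.clip(q0,LIM[:,0]+.5,LIM[:,1]-.5),bounds=(LIM[:,0],LIM[:,1]),x_scale=30);return r.x,r.cost
'''
open("kin.py","w").write(s)
E
python3 - <<'E'
from kin import *
P,m=fit();print(P.round(4),m)
q=sense()["joints"]
def dirR(yaw,t,roll=0): return tool(yaw,t)@e('z',roll)
for yaw in(0,20,35,50,70):
  for t in(25,35,45,55):
    R=dirR(yaw+.95,t);p=BX+BR@np.array([.004,-.1,.078])
    best=min((ik(p,R@e('z',rr),P,q0)+(rr,) for rr in(0,) for q0 in(q,[5,20,-35,-60,-25,100],[5,20,-35,-150,-25,150])),key=lambda x:x[1]);print(yaw,t,best[0].round(0),round(best[1],5))
E
```

```text
[-0.0000e+00  1.6100e-01  5.6440e-01  4.0000e-04  4.2170e-01  2.0000e-04
  3.0660e-01 -1.7343e+00 -0.0000e+00  1.5748e+00 -1.0000e-04] 0.0002726657937072441
0 25 [  7.  21. -36.  13.  -9.  71.] 0.00013
0 35 [  2.  20. -27. -27.  -9. 116.] 0.00791
0 45 [-10.  20. -23. -79.  -9. 177.] 0.00062
0 55 [-11.  20. -23. -80.  -9. 177.] 0.02208
20 25 [  1.  22. -21. -20. -24. 126.] 0.0
20 35 [ -5.  21. -20. -42. -22. 151.] 0.0
20 45 [-13.  22. -19. -64. -25. 177.] 0.00114
20 55 [-14.  22. -19. -66. -26. 177.] 0.03873
35 25 [ -3.  24. -15. -28. -35. 150.] 0.0
35 35 [-10.  24. -14. -46. -35. 170.] 0.0
35 45 [-14.  24. -14. -54. -37. 177.] 0.01069
35 55 [-15.  24. -13. -57. -39. 177.] 0.06614
50 25 [ -6.  26. -10. -31. -44. 167.] 0.0
50 35 [-11.  26.  -9. -41. -46. 177.] 0.00261
50 45 [-13.  27.  -8. -45. -48. 177.] 0.03772
50 55 [-16.  28.  -7. -50. -51. 177.] 0.11174
70 25 [ -5.  29.  -5. -26. -54. 177.] 0.00825
70 35 [ -8.  30.  -3. -31. -57. 177.] 0.04847
70 45 [-11.  31.   0. -36. -62. 177.] 0.11792
70 55 [-15.  33.   3. -42. -68. 177.] 0.20977
```

```bash
cat > knee.py <<'E'
from kin import *
P,m=fit()
t,psi=np.radians(38),np.radians(22)
d=np.array([np.sin(t)*np.cos(psi),np.sin(t)*np.sin(psi),-np.cos(t)])
y=np.array([.19,-.96,-.14]);y-=d*(y@d);y/=np.linalg.norm(y);RK=BR@np.column_stack([np.cross(y,d),y,d])
def bp(*v): return BX+BR@np.array(v)
E
python3 - <<'E'
from knee import *
s=sense();p=np.array(s["tcp_pos"]);R=np.array(s["ee_rot"]);q=np.array(s["joints"]);print(p,RK.round(3).tolist())
for X,n in((bp(-.085,-.097,.13),9),(bp(-.045,-.097,.085),3),(bp(-.027,-.097,.0755),2),(bp(.005,-.097,.064),5)):
    rows(p,R,X,RK,n,0)
    w=Ro.from_matrix(R.T@RK).as_rotvec()
    for k in range(1,n+1):
        q,c=ik(p+(X-p)*k/n,R@Ro.from_rotvec(w*k/n).as_matrix(),P,q)
    print(X,q.round(0),c);p,R=X,RK
E
```

```text
[0.42864243 0.03548614 0.12421334] [[0.797, 0.21, 0.567], [0.084, -0.967, 0.24], [0.599, -0.144, -0.788]]
[0, 9.4, 14.2, 1.5, 0.0232, 0.0437, -0.0133], [0, 9.2, 14.4, 1.6, 0.0232, 0.0437, -0.0133], [0, 8.9, 14.5, 1.7, 0.0232, 0.0437, -0.0133], [0, 8.6, 14.7, 1.7, 0.0232, 0.0437, -0.0133], [0, 8.4, 14.8, 1.7, 0.0232, 0.0437, -0.0133], [0, 8.1, 15.0, 1.7, 0.0232, 0.0437, -0.0133], [0, 7.8, 15.1, 1.7, 0.0232, 0.0437, -0.0133], [0, 7.5, 15.3, 1.7, 0.0232, 0.0437, -0.0133], [0, 7.2, 15.4, 1.7, 0.0232, 0.0437, -0.0133], 
[ 0.51631993 -0.09089596  0.13      ] [ -9.  10. -27. -46. -27. 145.] 1.0123307446029269e-25
[0, 1.7, 4.7, 19.4, 0.0, 0.0, 0.0], [0, 1.7, 4.7, 19.4, 0.0, 0.0, 0.0], [0, 1.7, 4.7, 19.4, 0.0, 0.0, 0.0], 
[ 0.55631443 -0.09023276  0.085     ] [-10.  18. -24. -53. -25. 153.] 2.9050727281137066e-30
[0, 4.3, 2.4, 8.9, 0.0, 0.0, 0.0], [0, 4.3, 2.4, 8.9, 0.0, 0.0, 0.0], 
[ 0.57431196 -0.08993432  0.0755    ] [ -9.  20. -22. -53. -24. 154.] 4.221017950846616e-24
[0, 3.7, 1.6, 5.5, 0.0, 0.0, 0.0], [0, 3.7, 1.6, 5.5, 0.0, 0.0, 0.0], [0, 3.7, 1.6, 5.5, 0.0, 0.0, 0.0], [0, 3.7, 1.6, 5.5, 0.0, 0.0, 0.0], [0, 3.7, 1.6, 5.5, 0.0, 0.0, 0.0], 
[ 0.60630756 -0.08940377  0.064     ] [ -9.  23. -18. -53. -24. 153.] 2.206136460403069e-23
```

>>> arm_command:
  motion:
    - [0,9.4,14,1.5,0.0232,0.0437,-0.0133]
    - [0,9,14.5,1.5,0.0232,0.0437,-0.0133]
    - [0,9,14.5,1.5,0.0232,0.0437,-0.0133]
    - [0,8.5,14.5,1.5,0.0232,0.0437,-0.0133]
    - [0,8.5,15,1.5,0.0232,0.0437,-0.0133]
    - [0,8,15,1.5,0.0232,0.0437,-0.0133]
    - [0,8,15,1.5,0.0232,0.0437,-0.0133]
    - [0,7.5,15,1.5,0.0232,0.0437,-0.0133]

```text
time_s: 17.95
tcp_pos: [0.5014, -0.0696, 0.1279]
ee_rot: [[0.842, 0.169, 0.512], [0.078, -0.978, 0.195], [0.534, -0.125, -0.836]]
wrist_force: [-0.9, -1.8, -0.3]
gripper_width: 0.009
gripper_force: 0.0
```

>>> arm_command:
  motion:
    - [0,7,15.5,1.5,0.0232,0.0437,-0.0133]
    - [0,0,0,0,0,0,0]
    - [0,0,0,0,0,0,0]

```text
time_s: 18.25
tcp_pos: [0.5081, -0.0837, 0.1275]
ee_rot: [[0.822, 0.186, 0.538], [0.078, -0.973, 0.216], [0.564, -0.136, -0.815]]
wrist_force: [0.5, 0.1, -0.2]
gripper_width: 0.011
gripper_force: 0.0
```

```bash
python3 - <<'E'
from knee import *
s=sense();p=np.array(s["tcp_pos"]);R=np.array(s["ee_rot"]);q=np.array(s["joints"]);print(p,R.round(3).tolist(),q.round(1),s["wrist_force"],s["gripper_width"]*87)
for X,n in((bp(-.047,-.097,.085),4),(bp(-.030,-.097,.0765),3),(bp(-.012,-.097,.072),3)): rows(p,R,X,RK,n,0);p,R=X,RK
E
```

```text
[ 0.50814775 -0.08367266  0.1275039 ] [[0.822, 0.186, 0.538], [0.078, -0.973, 0.216], [0.564, -0.136, -0.815]] [ -4.3   8.8 -29.7 -39.2 -23.9 135. ] [ 0.50230988  0.10173761 -0.19022615] 0.9742945679838
[0, 3.4, 5.2, 14.5, 0.0053, 0.0102, -0.0039], [0, 3.2, 5.3, 14.5, 0.0053, 0.0102, -0.0039], [0, 3.0, 5.4, 14.5, 0.0053, 0.0102, -0.0039], [0, 2.9, 5.5, 14.5, 0.0053, 0.0102, -0.0039], 
[0, 2.8, 1.5, 5.5, 0.0, 0.0, 0.0], [0, 2.8, 1.5, 5.5, 0.0, 0.0, 0.0], [0, 2.8, 1.5, 5.5, 0.0, 0.0, 0.0], 
[0, 3.9, 1.4, 4.6, 0.0, 0.0, 0.0], [0, 3.9, 1.4, 4.6, 0.0, 0.0, 0.0], [0, 3.9, 1.4, 4.6, 0.0, 0.0, 0.0],
```

>>> arm_command:
  motion:
    - [0,3.4,5.2,14.5,0.0053,0.01,-0.004]
    - [0,3.2,5.3,14.5,0.0053,0.01,-0.004]
    - [0,3,5.4,14.5,0.0053,0.01,-0.004]
    - [0,3,5.5,14.5,0.0053,0.01,-0.004]
    - [0,2.8,1.5,5.5,0,0,0]
    - [0,0,0,0,0,0,0]

```text
time_s: 18.85
tcp_pos: [0.5597, -0.088, 0.0818]
ee_rot: [[0.797, 0.214, 0.564], [0.088, -0.966, 0.242], [0.597, -0.144, -0.789]]
wrist_force: [-0.6, 0.0, -0.5]
gripper_width: 0.004
gripper_force: 0.0
```

>>> arm_command:
  motion:
    - [0,2.8,1.5,5.5,0,0,0]
    - [0,2.8,1.5,5.5,0,0,0]
    - [0,0,0,0,0,0,0]

```text
time_s: 19.15
tcp_pos: [0.5717, -0.0883, 0.0769]
ee_rot: [[0.796, 0.214, 0.567], [0.087, -0.966, 0.242], [0.599, -0.143, -0.788]]
wrist_force: [-0.4, 0.3, -0.4]
gripper_width: 0.008
gripper_force: 0.0
```

```bash
python3 - <<'E'
from knee import *
s=sense();p=np.array(s["tcp_pos"]);R=np.array(s["ee_rot"]);q=np.array(s["joints"]);print((BR.T@(p-BX)).round(4),R.round(3).tolist(),q.round(1),s["wrist_force"])
im=capture("scene")
a=im[110:230,220:360,::-1];cv2.imwrite("pics/s6.png",cv2.resize(a,None,fx=5,fy=5,interpolation=cv2.INTER_CUBIC))
E
```

```text
[-0.0296 -0.0953  0.0769] [[0.796, 0.214, 0.567], [0.087, -0.966, 0.242], [0.599, -0.143, -0.788]] [ -9.4  19.4 -22.  -53.3 -24.4 153.9] [-0.39068513  0.332034   -0.42757589]
```

View pics/s6.png

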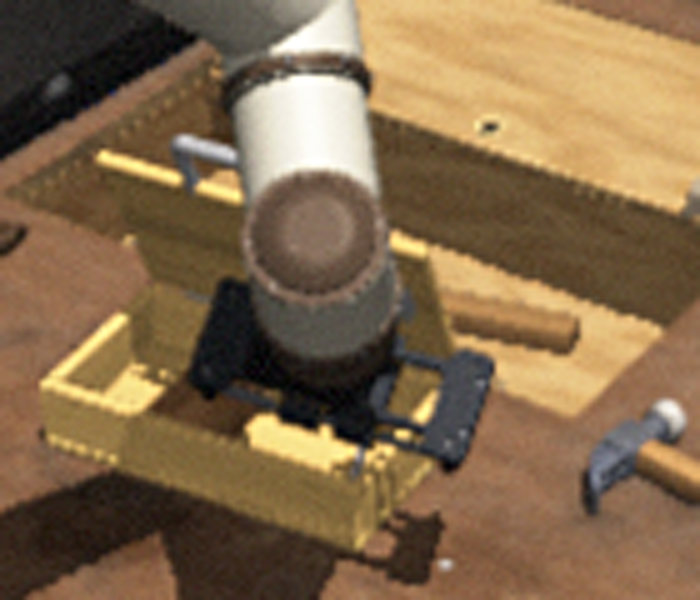

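The lid is still up, the gripper is in front of the stay, and the block lies in the box in shadow at about (row 190, col 262). Now I push, watching the force.

>>> arm_command:
  motion:
    - [0,3.9,1.4,4.6,0,0,0]
    - [0,3.9,1.4,4.6,0,0,0]
    - [0,0,0,0,0,0,0]

```text
time_s: 19.5
tcp_pos: [0.5837, -0.0885, 0.0737]
ee_rot: [[0.796, 0.213, 0.566], [0.087, -0.966, 0.242], [0.599, -0.143, -0.788]]
wrist_force: [-2.8, -0.3, 1.5]
gripper_width: 0.005
gripper_force: 1.1
```

>>> arm_command:
  motion:
    - [0,3.9,1.4,4.8,0,0,0]
    - [0,0,0,0,0,0,0]

```text
time_s: 19.7
tcp_pos: [0.5895, -0.0884, 0.0719]
ee_rot: [[0.796, 0.213, 0.566], [0.087, -0.966, 0.242], [0.599, -0.143, -0.788]]
wrist_force: [-2.7, -0.8, 1.6]
gripper_width: 0.007
gripper_force: 1.3
```

>>> arm_command:
  motion:
    - [0,3.7,1.5,5.2,0,0,0]
    - [0,0,0,0,0,0,0]

```text
time_s: 19.9
tcp_pos: [0.5955, -0.0882, 0.0694]
ee_rot: [[0.797, 0.213, 0.566], [0.087, -0.966, 0.242], [0.598, -0.144, -0.788]]
wrist_force: [-2.6, -0.5, 1.7]
gripper_width: 0.007
gripper_force: 1.4
```

>>> arm_command:
  motion:
    - [0,3.2,1.7,5.8,0,0,0]
    - [0,0,0,0,0,0,0]

```text
time_s: 20.1
tcp_pos: [0.6013, -0.0882, 0.0663]
ee_rot: [[0.797, 0.213, 0.565], [0.087, -0.966, 0.242], [0.598, -0.144, -0.789]]
wrist_force: [-3.5, -1.0, 0.4]
gripper_width: 0.005
gripper_force: 1.2
```

>>> arm_command:
  motion:
    - [0,3,1.7,6,0,0,0]
    - [0,0,0,0,0,0,0]

```text
time_s: 20.3
tcp_pos: [0.6069, -0.088, 0.0629]
ee_rot: [[0.797, 0.213, 0.565], [0.086, -0.966, 0.242], [0.597, -0.144, -0.789]]
wrist_force: [-3.8, -0.5, 0.4]
gripper_width: 0.008
gripper_force: 1.2
```

```bash
python3 - <<'E'
from knee import *
s=sense();p=np.array(s["tcp_pos"]);q=np.array(s["joints"]);print((BR.T@(p-BX)).round(4),q.round(1),s["wrist_force"])
def hb(th,y=0): return bp(.075-.201*np.cos(th)+.005*np.sin(th),y,.055+.201*np.sin(th)+.005*np.cos(th))
for c in("scene","top"):
    capture(c);print(c,[(np.round(d["location"],1).tolist(),round(d["p"],2)) for d in find_in("lid_handle",c)[:2]])
    for th in(1.134,1.08,1.03,.98,.9): print(th,proj(c,hb(th))[::-1].round(1))
E
```

```text
[ 0.0056 -0.0956  0.0629] [ -8.5  23.2 -18.4 -53.  -23.9 152.9] [-3.8010071  -0.49699624  0.41092216]
scene [([154.5, 257.8], 0.8)]
1.134 [142.1 269.2]
1.08 [144.6 267.7]
1.03 [147.  266.4]
0.98 [149.5 265.1]
0.9 [153.7 263.2]
top [([158.6, 233.7], 0.67)]
1.134 [155.1 250.2]
1.08 [159.3 250.2]
1.03 [163.1 250.2]
0.98 [166.9 250.2]
0.9 [172.8 250.3]
```

```bash
cat > lid.py <<'E'
from knee import *
def hb(th,y=0): return bp(.075-.201*np.cos(th)+.005*np.sin(th),y,.055+.201*np.sin(th)+.005*np.cos(th))
ref=cv2.resize(cv2.imread("pics/s3.png"),(130,100),interpolation=cv2.INTER_AREA)
def meas():
    im=capture("scene")[:,:,::-1].copy();t=ref[4:18,33:46]  # rows 134-148, cols 253-266
    r=cv2.matchTemplate(im[120:230,225:290],t,cv2.TM_CCOEFF_NORMED);_,v,_,l=cv2.minMaxLoc(r)
    d=np.array([l[1]+120-134,l[0]+225-253]);b=proj("scene",hb(1.134,.046))[::-1]
    th=np.linspace(0,1.2,241);e_=[np.linalg.norm(proj("scene",hb(x,.046))[::-1]-b-d) for x in th]
    return im,round(v,2),d,th[np.argmin(e_)],min(e_)
E
python3 - <<'E'
from lid import *
im,*r=meas();print(r);cv2.imwrite("pics/raw7.png",im)
E
```

```text
[0.56, array([-12, -28]), np.float64(1.07), np.float64(30.223623623461)]
```

```bash
cat >> lid.py <<'E'
def meas2(im):
    out=[];t=ref[4:16,33:44];b=proj("scene",hb(1.134,.046))[::-1]
    r=cv2.matchTemplate(im,t,cv2.TM_CCOEFF_NORMED)
    for th in np.arange(.7,1.16,.02):
        o=proj("scene",hb(th,.046))[::-1]-b+[134,253];i,j=np.round(o).astype(int)
        out.append((round(float(r[i-1:i+2,j-1:j+2].max()),2),round(float(th),2)))
    return sorted(out)[::-1][:5]
E
python3 - <<'E'
from lid import *
print(meas2(cv2.imread("pics/raw7.png")))
print("plate ang est")
s=sense();p=np.array(s["tcp_pos"]);print(p)
E
```

```text
[(0.59, 0.92), (0.59, 0.9), (0.46, 0.94), (0.31, 0.88), (0.24, 1.14)]
plate ang est
[ 0.60827736 -0.08808285  0.06432324]
```

>>> arm_command:
  motion:
    - [0,-5.5,-2.7,-9,0,0,0]
    - [0,-8,-4,-13,0,0,0]
    - [0,-8,-4,-13,0,0,0]
    - [0,-11,-5,-18,0,0,0]
    - [0,-11,-5,-18,0,0,0]
    - [40,-14,-7,-22,0,0,0]
    - [40,-14,-7,-22,0,0,0]
    - [40,0,0,0,0,0,0]

```text
time_s: 21.35
tcp_pos: [0.4752, -0.0884, 0.1184]
ee_rot: [[0.795, 0.213, 0.568], [0.086, -0.967, 0.241], [0.601, -0.143, -0.787]]
wrist_force: [-0.3, 0.5, -0.7]
gripper_width: 0.193
gripper_force: 0.0
```

```bash
python3 - <<'E'
from lid import *
s=sense();print(s["tcp_pos"],np.round(s["joints"],1),s["wrist_force"])
im=capture("scene");raw=im[:,:,::-1].copy();cv2.imwrite("pics/raw8.png",raw);print(meas2(raw))
for t in("lid_handle","knee_plate","block"): print(t,[(np.round(d["location"],1).tolist(),round(d["p"],2)) for d in find_in(t,"scene")[:2]])
tp=capture("top");cv2.imwrite("pics/top8.png",tp[:,:,::-1])
for t in("lid_handle","knee_plate","block"): print("top",t,[(np.round(d["location"],1).tolist(),round(d["p"],2)) for d in find_in(t,"top")[:3]])
for th in(1.134,1.0,.9,.8): print(th,proj("scene",hb(th))[::-1].round(1),proj("top",hb(th))[::-1].round(1))
print("block exp",proj("scene",bp(-.016,.03,.048))[::-1],proj("top",bp(-.016,.03,.048))[::-1])
E
```

```text
[ 0.47523228 -0.08838925  0.1184425 ] [-10.9   7.7 -31.3 -50.1 -26.7 151.4] [-0.34799979  0.50639905 -0.69352869]
[(0.22, 0.82), (0.21, 0.98), (0.21, 0.96), (0.21, 0.94), (0.2, 1.02)]
lid_handle [([170.7, 291.1], 0.7)]
knee_plate [([185.6, 178.3], 0.16)]
block [([265.2, 292.8], 0.92), ([277.5, 337.6], 0.58)]
top lid_handle [([157.7, 255.7], 0.65)]
top knee_plate [([220.6, 426.4], 0.38)]
top block [([180.5, 243.4], 0.85), ([266.7, 387.8], 0.78)]
1.134 [142.1 269.2] [155.1 250.2]
1.0 [148.5 265.6] [165.4 250.2]
0.9 [153.7 263.2] [172.8 250.3]
0.8 [159.1 260.9] [179.7 250.5]
block exp [187.70516487 261.0547627 ] [175.65810085 243.1464973 ]
```

```bash
python3 - <<'E'
from lid import *
s=sense();p=np.array(s["tcp_pos"]);R=np.array(s["ee_rot"]);q=np.array(s["joints"])
R1=tool(-89.05,0);X=bp(-.2,-.02,.30);n=16
rows(p,R,X,R1,n,40);w=Ro.from_matrix(R.T@R1).as_rotvec()
for k in range(1,n+1):
    q,c=ik(p+(X-p)*k/n,R@Ro.from_rotvec(w*k/n).as_matrix(),P,q)
    if k%3==1: print(q.round(0),round(c,6))
# lid check in top: mean gray saturation along projected bar and edge
im=cv2.imread("pics/top8.png");hsv=cv2.cvtColor(im,cv2.COLOR_BGR2HSV)
for th in np.arange(.7,1.16,.04):
    pts=[np.round(proj("top",hb(th,y))).astype(int) for y in np.linspace(-.045,.045,15)]
    print(round(th,2),np.mean([hsv[v,u,1] for u,v in pts]).round(),np.mean([hsv[v,u,2] for u,v in pts]).round())
E
```

```text
[40, 3.3, -7.1, -10.7, -0.0417, -0.0214, 0.1033], [40, 2.4, -6.9, -11.1, -0.0417, -0.0214, 0.1033], [40, 1.4, -6.7, -11.4, -0.0417, -0.0214, 0.1033], [40, 0.5, -6.3, -11.7, -0.0417, -0.0214, 0.1033], [40, -0.3, -5.8, -12.0, -0.0417, -0.0214, 0.1033], [40, -1.2, -5.2, -12.2, -0.0417, -0.0214, 0.1033], [40, -1.9, -4.5, -12.3, -0.0417, -0.0214, 0.1033], [40, -2.6, -3.8, -12.5, -0.0417, -0.0214, 0.1033], [40, -3.3, -3.0, -12.5, -0.0417, -0.0214, 0.1033], [40, -3.8, -2.1, -12.6, -0.0417, -0.0214, 0.1033], [40, -4.2, -1.1, -12.6, -0.0417, -0.0214, 0.1033], [40, -4.6, -0.2, -12.5, -0.0417, -0.0214, 0.1033], [40, -4.8, 0.8, -12.4, -0.0417, -0.0214, 0.1033], [40, -4.9, 1.9, -12.2, -0.0417, -0.0214, 0.1033], [40, -4.9, 2.9, -12.0, -0.0417, -0.0214, 0.1033], [40, -4.8, 3.9, -11.8, -0.0417, -0.0214, 0.1033], 
[ -5.   5. -34. -41. -22. 132.] 0.0
[ 12.  -2. -48.   4. -14.  58.] 0.0
[ 18.  -6. -46.  14. -28.  26.] 0.0
[ 22.  -7. -38.  11. -45.   8.] 0.0
[ 23.  -5. -29.   6. -60.  -6.] 0.0
[ 21.  -4. -20.   0. -74. -20.] 0.0
0.7 114.0 202.0
0.74 114.0 201.0
0.78 117.0 194.0
0.82 116.0 144.0
0.86 114.0 166.0
0.9 9.0 186.0
0.94 36.0 140.0
0.98 117.0 111.0
1.02 102.0 224.0
1.06 97.0 149.0
1.1 107.0 151.0
1.14 118.0 144.0
```

>>> arm_command:
  motion:
    - [40,3.3,-7,-10.7,-0.0417,-0.0214,0.1033]
    - [40,2.4,-7,-11,-0.0417,-0.0214,0.1033]
    - [40,1.4,-6.7,-11.4,-0.0417,-0.0214,0.1033]
    - [40,0.5,-6.3,-11.7,-0.0417,-0.0214,0.1033]
    - [40,-0.3,-5.8,-12,-0.0417,-0.0214,0.1033]
    - [40,-1.2,-5.2,-12,-0.0417,-0.0214,0.1033]
    - [40,-2,-4.5,-12,-0.0417,-0.0214,0.1033]
    - [40,-2.6,-3.8,-12.5,-0.0417,-0.0214,0.1033]

```text
time_s: 22.55
tcp_pos: [0.4394, -0.0776, 0.1625]
ee_rot: [[0.841, -0.316, 0.44], [-0.377, -0.924, 0.058], [0.389, -0.215, -0.896]]
wrist_force: [-0.0, 0.2, -0.2]
gripper_width: 0.458
gripper_force: 0.0
```

>>> arm_command:
  motion:
    - [40,-3.3,-3,-12.5,-0.0417,-0.0214,0.1033]
    - [40,-4,-2,-12.5,-0.0417,-0.0214,0.1033]
    - [40,-4,-1,-12.5,-0.0417,-0.0214,0.1033]
    - [40,-4.6,0,-12.5,-0.0417,-0.0214,0.1033]
    - [40,-5,1,-12.4,-0.0417,-0.0214,0.1033]
    - [40,-5,2,-12,-0.0417,-0.0214,0.1033]
    - [40,-5,3,-12,-0.0417,-0.0214,0.1033]
    - [40,-5,4,-12,-0.0417,-0.0214,0.1033]

```text
time_s: 23.35
tcp_pos: [0.3799, -0.0517, 0.2476]
ee_rot: [[0.334, -0.936, 0.109], [-0.939, -0.341, -0.047], [0.081, -0.086, -0.993]]
wrist_force: [1.4, 0.2, -0.1]
gripper_width: 0.467
gripper_force: 0.0
```

```bash
cat >> lid.py <<'E'
def barscan(im,lo=0.,hi=1.16):
    hsv=cv2.cvtColor(im,cv2.COLOR_BGR2HSV);o=[]
    for th in np.arange(lo,hi,.01):
        pts=[np.round(proj("top",hb(th,y))).astype(int) for y in np.linspace(-.04,.04,15)]
        o.append((round(float(np.mean([hsv[v,u,1] for u,v in pts])),0),round(float(th),2)))
    return sorted(o)[:5]
E
python3 - <<'E'
from lid import *
im=capture("top")[:,:,::-1].copy();print(barscan(im,.6))
s=sense();p=np.array(s["tcp_pos"]);R=np.array(s["ee_rot"]);q=np.array(s["joints"]);print(p,R.round(3).tolist(),q.round(0))
R1=tool(-89.05,0);b=hb(.9);print(b)
g=b-[0,0,.0187];a=g+[0,0,.09]
for X,n in((a+[-.03,0,.03],5),(a,2),(g,4)): rows(p,R,X,R1,n,40);p,R=X,R1
E
```

```text
[(7.0, 0.91), (9.0, 0.9), (11.0, 0.92), (14.0, 0.93), (20.0, 0.89)]
[ 0.38167243 -0.05116002  0.24979725] [[0.332, -0.937, 0.112], [-0.94, -0.339, -0.046], [0.081, -0.09, -0.993]] [ 21.  -8. -33.   6. -60.  -4.]
[0.55367936 0.00673688 0.21555676]
[40, -0.4, -31.7, -10.7, -0.0205, -0.0132, 0.0653], [40, -2.6, -31.4, -11.3, -0.0205, -0.0132, 0.0653], [40, -4.8, -30.9, -11.9, -0.0205, -0.0132, 0.0653], [40, -6.9, -30.3, -12.4, -0.0205, -0.0132, 0.0653], [40, -9.0, -29.5, -13.0, -0.0205, -0.0132, 0.0653], 
[40, 0.2, -15.0, 15.0, 0.0, 0.0, 0.0], [40, 0.2, -15.0, 15.0, 0.0, 0.0, 0.0], 
[40, 0.0, 0.0, 22.5, 0.0, 0.0, 0.0], [40, 0.0, 0.0, 22.5, 0.0, 0.0, 0.0], [40, 0.0, 0.0, 22.5, 0.0, 0.0, 0.0], [40, 0.0, 0.0, 22.5, 0.0, 0.0, 0.0],
```

>>> arm_command:
  motion:
    - [40,-0.4,-31.7,-10.7,-0.0205,-0.0132,0.0653]
    - [40,-2.6,-31.5,-11.3,-0.0205,-0.0132,0.0653]
    - [40,-4.8,-31,-12,-0.0205,-0.0132,0.0653]
    - [40,-7,-30.5,-12.5,-0.0205,-0.0132,0.0653]
    - [40,-9,-29.5,-13,-0.0205,-0.0132,0.0653]
    - [40,0,-15,0,0,0,0]
    - [40,0,-15,0,0,0,0]
    - [40,0,0,0,0,0,0]

```text
time_s: 24.2
tcp_pos: [0.5537, 0.0078, 0.3124]
ee_rot: [[0.023, -1.0, -0.003], [-1.0, -0.023, -0.003], [0.002, 0.003, -1.0]]
wrist_force: [-0.4, 0.4, -0.2]
gripper_width: 0.46
gripper_force: 0.0
```

```bash
python3 - <<'E'
from lid import *
s=sense();p=np.array(s["tcp_pos"]);R=np.array(s["ee_rot"]);q=np.array(s["joints"]);print(p,R.round(3).tolist(),q.round(0))
R1=tool(-89.05,0);g=hb(.91)-[0,0,.0187];print(g)
rows(p,R,g+[0,0,.05],R1,3,40);rows(g+[0,0,.05],R1,g,R1,3,40)
# lowering arc deltas in tool axes (tool y=-x, z=-z)
t=np.append(np.arange(.91,0,-.065),0);pts=np.array([hb(x) for x in t]);d=np.diff(pts,axis=0)*1e3
print(len(d),[[0,0,round(-a,1),round(-c,1)] for a,b,c in d])
E
```

```text
[0.55366412 0.00775261 0.31244664] [[0.023, -1.0, -0.003], [-1.0, -0.023, -0.003], [0.002, 0.003, -1.0]] [ 18.  12.  -1.   0. -77. -16.]
[0.55529073 0.0067636  0.19805898]
[40, 0.3, -0.6, 21.5, 0.001, -0.0008, 0.0023], [40, 0.3, -0.6, 21.5, 0.001, -0.0008, 0.0023], [40, 0.3, -0.6, 21.5, 0.001, -0.0008, 0.0023], 
[40, 0.0, 0.0, 16.7, 0.0, 0.0, 0.0], [40, 0.0, 0.0, 16.7, 0.0, 0.0, 0.0], [40, 0.0, 0.0, 16.7, 0.0, 0.0, 0.0], 
14 [[0, 0, np.float64(10.3), np.float64(8.1)], [0, 0, np.float64(9.7), np.float64(8.7)], [0, 0, np.float64(9.1), np.float64(9.4)], [0, 0, np.float64(8.5), np.float64(9.9)], [0, 0, np.float64(7.8), np.float64(10.5)], [0, 0, np.float64(7.1), np.float64(10.9)], [0, 0, np.float64(6.4), np.float64(11.4)], [0, 0, np.float64(5.7), np.float64(11.8)], [0, 0, np.float64(4.9), np.float64(12.1)], [0, 0, np.float64(4.1), np.float64(12.4)], [0, 0, np.float64(3.3), np.float64(12.7)], [0, 0, np.float64(2.4), np.float64(12.8)], [0, 0, np.float64(1.6), np.float64(13.0)], [0, 0, np.float64(0.7), np.float64(13.0)]]
```

>>> arm_command:
  motion:
    - [40,0.3,-0.6,21.5,0,0,0.002]
    - [40,0.3,-0.6,21.5,0,0,0.002]
    - [40,0.3,-0.6,21.5,0,0,0.002]
    - [40,0,0,17,0,0,0]
    - [40,0,0,17,0,0,0]
    - [40,0,0,14,0,0,0]
    - [40,0,0,0,0,0,0]

```text
time_s: 24.9
tcp_pos: [0.5518, 0.0062, 0.1995]
ee_rot: [[0.017, -1.0, -0.006], [-1.0, -0.017, -0.003], [0.003, 0.006, -1.0]]
wrist_force: [-1.0, 0.1, 0.2]
gripper_width: 0.459
gripper_force: 0.0
```

>>> arm_command:
  motion:
    - [0,0,0,0,0,0,0]
    - [0,0,0,0,0,0,0]
    - [0,0,0,0,0,0,0]
    - [0,0,0,0,0,0,0]

```text
time_s: 25.3
tcp_pos: [0.5541, 0.0066, 0.2027]
ee_rot: [[0.017, -1.0, 0.0], [-1.0, -0.017, -0.001], [0.001, -0.0, -1.0]]
wrist_force: [-0.4, -0.1, 0.9]
gripper_width: 0.181
gripper_force: 0.0
```

>>> arm_command:
  motion:
    - [0,0,0,0,0,0,0]
    - [0,0,0,0,0,0,0]
    - [0,0,10,8,0,0,0]
    - [0,0,9.5,8.7,0,0,0]
    - [0,0,9,9.4,0,0,0]
    - [0,0,8.5,10,0,0,0]
    - [0,0,0,0,0,0,0]

```text
time_s: 26.0
tcp_pos: [0.5173, 0.0063, 0.1656]
ee_rot: [[0.016, -1.0, 0.001], [-1.0, -0.016, -0.001], [0.001, -0.001, -1.0]]
wrist_force: [3.8, 0.7, -3.7]
gripper_width: 0.124
gripper_force: 30.0
```

```bash
python3 - <<'E'
from lid import *
s=sense();p=np.array(s["tcp_pos"]);print(p,s["wrist_force"],s["gripper_width"]*87, BR.T@(p-BX), BR.T@(hb(.65)-BX))
E
```

```text
[0.51725779 0.00625205 0.1656054 ] [ 3.79115508  0.67409741 -3.73133809] 10.792149187446554 [-8.24515687e-02  1.19099557e-04  1.65605402e-01] [-8.19869115e-02 -1.29586279e-18  1.80622887e-01]
```

>>> arm_command:
  motion:
    - [0,0,7.8,10.5,0,0,0]
    - [0,0,7,11,0,0,0]
    - [0,0,6.4,11.4,0,0,0]
    - [0,0,5.7,11.8,0,0,0]
    - [0,0,5,12,0,0,0]
    - [0,0,0,0,0,0,0]

```text
time_s: 26.6
tcp_pos: [0.4866, 0.0059, 0.1092]
ee_rot: [[0.017, -1.0, 0.002], [-1.0, -0.017, -0.001], [0.001, -0.002, -1.0]]
wrist_force: [3.3, 2.3, -2.6]
gripper_width: 0.126
gripper_force: 30.0
```

>>> arm_command:
  motion:
    - [0,0,4,12.4,0,0,0]
    - [0,0,3.3,12.5,0,0,0]
    - [0,0,2.4,12.8,0,0,0]
    - [0,0,1.6,10,0,0,0]
    - [0,0,0,0,0,0,0]

```text
time_s: 27.1
tcp_pos: [0.4754, 0.0058, 0.0614]
ee_rot: [[0.017, -1.0, 0.002], [-1.0, -0.017, -0.001], [0.001, -0.002, -1.0]]
wrist_force: [4.0, 2.9, -1.4]
gripper_width: 0.126
gripper_force: 30.0
```

```bash
python3 - <<'E'
from lid import *
s=sense();p=np.array(s["tcp_pos"]);print(p,s["wrist_force"],s["gripper_width"]*87, BR.T@(p-BX))
im=capture("top")[:,:,::-1].copy();print(barscan(im,0,.4))
E
```

```text
[0.47541221 0.00576014 0.06135822] [ 3.95796063  2.86987305 -1.39284446] 10.9415089650885 [-0.12429955  0.00032106  0.06135822]
[(42.0, 0.14), (42.0, 0.15), (42.0, 0.16), (43.0, 0.08), (43.0, 0.09)]
```

>>> arm_command:
  motion:
    - [0,0,0.7,8,0,0,0]
    - [0,0,0.4,6,0,0,0]
    - [0,0,0,0,0,0,0]
    - [0,0,0,0,0,0,0]

```text
time_s: 27.55
tcp_pos: [0.4743, 0.0057, 0.0474]
ee_rot: [[0.017, -1.0, 0.003], [-1.0, -0.017, -0.001], [0.001, -0.003, -1.0]]
wrist_force: [5.3, 3.5, -1.6]
gripper_width: 0.13
gripper_force: 30.0
```

>>> arm_command:
  motion:
    - [0,0,0,3,0,0,0]
    - [0,0,0,2,0,0,0]
    - [0,0,0,0,0,0,0]

```text
time_s: 27.85
tcp_pos: [0.4742, 0.0057, 0.0431]
ee_rot: [[0.017, -1.0, 0.002], [-1.0, -0.017, -0.001], [0.001, -0.002, -1.0]]
wrist_force: [2.7, 5.9, 4.4]
gripper_width: 0.124
gripper_force: 30.0
```

>>> arm_command:
  motion:
    - [0,0,0,2,0,0,0]
    - [0,0,0,1,0,0,0]
    - [0,0,0,0,0,0,0]

```text
time_s: 28.15
tcp_pos: [0.4742, 0.0057, 0.0427]
ee_rot: [[0.019, -1.0, 0.003], [-1.0, -0.019, -0.001], [0.001, -0.003, -1.0]]
wrist_force: [-4.6, 6.5, 25.1]
gripper_width: 0.124
gripper_force: 30.0
```

>>> arm_command:
  motion:
    - [0,0,0,2,0,0,0]
    - [0,0,0,0,0,0,0]

```text
time_s: 28.35
tcp_pos: [0.4742, 0.0056, 0.0421]
ee_rot: [[0.019, -1.0, 0.003], [-1.0, -0.019, -0.002], [0.002, -0.003, -1.0]]
wrist_force: [-8.7, 6.7, 36.9]
gripper_width: 0.13
gripper_force: 30.0
```

Firm stop: the lid is shut. I ease off, open the gripper and withdraw.

>>> arm_command:
  motion:
    - [0,0,0,-3.5,0,0,0]
    - [40,0,0,0,0,0,0]
    - [40,0,0,0,0,0,0]
    - [40,0,0,0,0,0,0]
    - [40,0,0,-10,0,0,0]
    - [40,0,0,-25,0,0,0]
    - [40,0,0,-40,0,0,0]
    - [40,0,0,-40,0,0,0]

```text
time_s: 29.15
tcp_pos: [0.4712, 0.0044, 0.1569]
ee_rot: [[0.016, -1.0, -0.005], [-1.0, -0.016, -0.003], [0.003, 0.005, -1.0]]
wrist_force: [2.6, 0.2, -1.1]
gripper_width: 0.453
gripper_force: 0.0
```

>>> arm_command:
  motion:
    - [40,-20,40,-20,0,0,0]
    - [40,-30,20,-20,0,0,0]
    - [40,-40,0,0,0,0,0]
    - [40,-40,0,0,0,0,0]
    - [40,-40,0,0,0,0,0]
    - [40,-40,0,0,0,0,0]
    - [40,0,0,0,0,0,0]

```text
time_s: 29.85
tcp_pos: [0.4091, 0.2172, 0.1958]
ee_rot: [[0.021, -1.0, -0.001], [-1.0, -0.021, -0.002], [0.002, 0.001, -1.0]]
wrist_force: [-1.0, -1.0, -0.1]
gripper_width: 0.462
gripper_force: 0.0
```

```bash
python3 - <<'E'
from lid import *
s=sense();print(s["tcp_pos"],s["wrist_force"],s["time_s"])
im=capture("top")[:,:,::-1].copy();print(barscan(im,0,.4))
a=cv2.imread("pics/top0.png")
print("lid diff",np.abs(im.astype(int)-a)[140:216,205:305].mean().round(1))
t=a[196:216,230:275];r=cv2.matchTemplate(im[150:240,200:310],t,cv2.TM_CCOEFF_NORMED);_,v,_,l=cv2.minMaxLoc(r);print(v,l,"expected (30,46)")
E
```

```text
[0.40906063 0.21721217 0.19581135] [-1.02929121 -0.99051908 -0.08180322] 29.85
[(7.0, 0.0), (7.0, 0.01), (7.0, 0.02), (7.0, 0.03), (8.0, 0.04)]
lid diff 2.3
0.9995138049125671 (30, 46) expected (30,46)
```

The lid image matches the starting closed view exactly, so I hand the job in.

```bash
python3 -c "from station import *; print(finish_job())"
```

```text
the job is handed in; nothing more can be done
None
```

The block is in the stock box, the stay is broken and the lid is shut again, and I handed the job in at about 30 s; I got no verdict back, and the sanding block, tape, plane and pencil were not re-measured afterwards.

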